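# Pour the threading beads into the turntable bead box

## Robot

A 6-joint arm with a two-finger parallel gripper is mounted at the origin on the work surface. World frame = base frame: x ahead of the robot, y to its left, z up, the work surface at z = 0. Lengths are in m, angles in rad, forces in N, time in s.
With the tool pointing down it reaches from about 0.375 to 0.9 m from the base axis. Payload 3.1 kg.
Tool frame: the origin (TCP) lies midway between the tips of the shut fingers; the grasp point (between the pads) lies 19 mm behind it; z points along the fingers, y is the line along which they close (so a half turn about z gives the same grasp; the last joint's range is limited). The gripper opens to 85 mm and grips with 20 to 120 N. Pads are 22 mm wide; open, the fingers measure 114 mm over their backs; the gripper's body (76 mm by 85 mm) begins 54 mm behind the grasp point. The pads swing forward as they close: fully open they stand 13 mm farther back than shut.
Start: joints at [1.004, 0.527, 1.433, -0, 1.181, -0.178], TCP at [0.236, 0.579, 0.231] pointing down, gripper open.
Joint ranges: [-3.08, 3.08], [-0.75, 2.2], [0.22, 2.44], [-1.43, 4.57], [0, 2.65], [-2.85, 2.85]. Speed limits (rad/s): [2.79, 2.79, 3.14, 3.14, 3.14, 3.14].

## Interface

Orientations are given as a unit quaternion [x, y, z, w].
In Python, from station import manip gives the robot as it stands.
- The arm moves only by the tool step_arm, never from a script. Its argument "targets" is text: rows parted by semicolons, each of 4 numbers parted by spaces: the shift along the tool's x, y, z in mm, then the turn about the tool's z in degrees. A call has 1 to 12 rows; each row is the pose to reach, as a shift and turn from the pose commanded when the call began, along the tool's axes at that moment; what a row does not reach only later rows make up. A row lasts 1/10 s, in which the tool goes at most 50 mm and 8.59 degrees, less where a joint would pass 70% of its speed; a pose out of reach is approached as far as the arm can. A call with a gripper value outside its range is refused whole. "gripper" is the closure, from 0 (fully open) to 1 (shut), set as the call begins (left out, the last holds). The fingers move at their own pace and stop on an object; "squeeze" is the grip in N (left out, the last holds). Time passes only in rows, so rows that repeat a pose let the fingers close. It gives the time, the measured TCP pose, the force, the opening and the grip force at its end, in the units of the state.
- manip.sense(): the state, without advancing time (a new reading comes with each control period).
- manip.snapshot(name): name is "scene" or "top" or "wrist"; returns the picture (420x560x3 uint8, red, green, blue); there is no depth.
- manip.get_calibration(name): a dict with "fov_y" (degrees; the focal length in pixels is half the picture's height over the tangent of half this angle, whatever the lens; pixels are square), "cx", "cy" (the principal point, pixels), "k1" (the pictures are not rectified: a ray, as slopes to the right and down, at radius r is drawn at 1 + k1 r^2 times it, then the intrinsics apply), "extrinsics" (4x4, takes a point from camera to world coordinates); the wrist camera has in their place "tool_from_camera" (4x4, takes a point from camera to tool coordinates, whose origin is the TCP and whose axes are the flange's). Camera axes: x right, y down, z forward; pixel columns grow to the right and rows downward; lengths in m; the calibration is good to about 2 mm. A picture is of the moment at which its call begins: read the wrist's pose just before it. get_calibration takes no time and is no camera call.
- manip.sign_off(): hands the job in; it is judged then, once.
Trained networks look in the newest picture that a camera, given by its name, has taken for a name from the list of things; names that differ only in an ending like _2 or _b are one class to them, and where a whole thing is asked for, a point or a joint stands for the part that bears it (a point fixed in the world has none). Each returns a list of dicts, best first, with "p" (0 to 1); they miss things now and then, are a little off and sometimes report something else, mostly with a low value. They report only what shows in the picture. A call takes as long as a camera call. They do not tell look-alikes from the thing itself.
- manip.recognise(camera, query): "position" ([column, row] in pixels, amid what is visible of it).
- manip.masks_of(camera, query): "pixels" (420x560 bool, what is visible of it) and "position" ([column, row] in pixels, amid what is visible of it).
- manip.mark_of(camera, query): "position" ([column, row] in pixels: a listed point, or the origin of a listed thing).
The state is a dict: "t": time; "q": joint angles; "qd": joint speeds; "tau": joint torques, N m; "tcp_pos": TCP position; "tool_rot": TCP orientation; "force": force on the tool from outside, world axes, zero at the start; "ft_torque": the same for the moment, N m; "finger_gap": opening from 0.0 (shut) to 1.0 (fully open); "gripper_force": force on a finger pad.
Only numpy, scipy, OpenCV 4.12 (cv2) and the standard library are available. Lean on these libraries where they do the work, as an engineer would, in place of code of your own. Each camera call takes 0.05 s, during which the arm holds its last target. There are 200 camera calls.

## Task

Put the stray hexagonal wooden beads lying about on the table into the white jug with the others. Then turn the bead box's knob until its widest compartment lies squarely under the filling window, and pour all the beads over the jug's spout, held close above the window, into that compartment. Finish with every bead in the widest compartment, still under the window, and the jug standing upright on its cork coaster; leave the other things where they are.

Things in the scene. Friction and masses are not known exactly. Their poses are not given: they have to be found in the camera images.
- jug: white ceramic jug, 0.28 kg, 85 mm tall, walls 4 mm, inner floor 5 mm up. Origin under the middle of its round back (inner radius 42 mm). The front wall slopes out (34 deg from upright) from x = 30 mm at the floor to the spout lip at x = 88 mm, spout 46 mm wide inside; handle on the -x side. Loose, on the coaster. Beads slide out as it tilts 80 to 110 deg, spout down
- jug_spout (a point): middle of the jug's spout lip, 88 mm along the jug's +x, 85 mm above its underside
- jug_handle (a point): gripping point on the jug's handle, 78 mm along the jug's -x and 50 mm above its underside: an upright flat-sided bar 12 mm thick along the jug's y, 14 mm along x, 66 mm tall (12 to 78 mm above the underside), 26 mm clear of the jug's wall; it can be pinched across the jug's y from above
- coaster: fixed round cork coaster, 112 mm across, 6 mm thick, the jug's place. Origin under its centre
- bead_box: fixed turntable bead box, 250 mm square, 76 mm tall: pine base and corner posts, a clear flat cover (top at 76 mm) with one square filling window, wooden turntable beneath. Origin under its centre, on the turntable's axis; the window lies towards its +y
- window (a point): centre of the filling window in the clear cover, 71 mm along the bead box's +y from its centre, 84 mm up at the top of the 8 mm high wooden frame round it; opening 74 mm (along box x) by 70 mm (along box y); it does not turn
- turntable (a joint): angle of the turntable in rad, growing anticlockwise seen from above, from -0.4 to 6.68 (stops); at 0 and at 6.283 the wide compartment lies centrally beneath the window. Turned by its knob, stiff by 0.05 N m, stays where it is left
- knob (a point): middle of the turntable's dark wooden knob on the turntable's axis, 106 mm up: a flat-sided bar 56 mm long, 18 mm thick and 34 mm tall (89 to 123 mm up) above the cover. At turntable angle 0 the bar lies along the bead box's y; its frame turns with the turntable (bar along this point's y)
- wide (a point): point on the floor (15 mm up) of the wide compartment, 71 mm from the axis, midway between its two walls. The turntable, 232 mm across inside, has five compartments with walls up to 68 mm: one of 120 degrees, the wide one, and four of 60 degrees
- wall_a (a point): one radial wall of the wide compartment, 4 mm thick, from 17 to 115 mm from the axis; origin on the turntable's axis at the table's height, x outward along the wall, the wide compartment on its +y side
- wall_b (a point): the other radial wall of the wide compartment, same size and origin; x outward along the wall, the wide compartment on its -y side
- bead0: hexagonal wooden threading bead, 22 mm across the flats (25 mm across corners), 18 mm tall, 12 g, with a dark hole along its z axis. Origin at the centre of one hexagonal face (9 mm along z to its middle); corners lie on its x axis and every 60 degrees. Starts inside the jug
- bead1: hexagonal wooden threading bead, 22 mm across the flats (25 mm across corners), 18 mm tall, 12 g, with a dark hole along its z axis. Origin at the centre of one hexagonal face (9 mm along z to its middle); corners lie on its x axis and every 60 degrees. Starts inside the jug
- bead2: hexagonal wooden threading bead, 22 mm across the flats (25 mm across corners), 18 mm tall, 12 g, with a dark hole along its z axis. Origin at the centre of one hexagonal face (9 mm along z to its middle); corners lie on its x axis and every 60 degrees. Starts inside the jug
- bead3: hexagonal wooden threading bead, 22 mm across the flats (25 mm across corners), 18 mm tall, 12 g, with a dark hole along its z axis. Origin at the centre of one hexagonal face (9 mm along z to its middle); corners lie on its x axis and every 60 degrees. A stray on the table at the start; of the four strays bead3 to bead6 two to four are present
- bead4: hexagonal wooden threading bead, 22 mm across the flats (25 mm across corners), 18 mm tall, 12 g, with a dark hole along its z axis. Origin at the centre of one hexagonal face (9 mm along z to its middle); corners lie on its x axis and every 60 degrees. A stray on the table at the start; of the four strays bead3 to bead6 two to four are present
- bead5: hexagonal wooden threading bead, 22 mm across the flats (25 mm across corners), 18 mm tall, 12 g, with a dark hole along its z axis. Origin at the centre of one hexagonal face (9 mm along z to its middle); corners lie on its x axis and every 60 degrees. A stray on the table at the start; of the four strays bead3 to bead6 two to four are present
- bead6: hexagonal wooden threading bead, 22 mm across the flats (25 mm across corners), 18 mm tall, 12 g, with a dark hole along its z axis. Origin at the centre of one hexagonal face (9 mm along z to its middle); corners lie on its x axis and every 60 degrees. A stray on the table at the start; of the four strays bead3 to bead6 two to four are present
- elephant: blue ceramic elephant ornament, 130 mm long with its trunk towards -x, 88 mm tall; not part of the job, leave where it stands. Origin under it
- toy_drill: yellow plastic toy drill lying on its side, 160 mm by 120 mm, 40 mm high; not part of the job, leave where it stands. Origin under it
- ring_a: flat wooden ring, 66 mm across, 40 mm hole, 12 mm high; not part of the job, leave where it stands. Origin under it
- ring_b: flat wooden ring, 66 mm across, 40 mm hole, 12 mm high; not part of the job, leave where it stands. Origin under it
- bike_bell: steel bicycle bell, 54 mm across, 41 mm high; not part of the job, leave where it stands. Origin under it
- cone: orange plastic cone, 120 mm tall on an 85 mm square foot; not part of the job, leave where it stands. Origin under it
There are look-alikes about, which are no part of the job. What is shaped like the coaster but pink or red is not meant. What is shaped like the jug but purple is not meant.

How it is judged:
By the outcome, as a careful person would: the job done as asked, in the order asked, and still so for the second after the job is handed in, with the robot touching nothing.
Of bead3, bead4, bead5, bead6 only 2 to 4 are there at a start; the rules pass over those that are not, and their reading is None.
At some moment in a run one of bead3, bead4, bead5, bead6 may be knocked a few centimetres aside while the robot is not near it.
It also fails if it takes over 210 s, if anything falls off the work surface, if the arm or the gripper's body presses on something with over 40 N, if the wrist force passes 120 N, or if a joint passes its speed limit or range.

## Working session

There is one attempt and no reset: what is moved stays moved. The work goes in short steps, Python scripts to look and compute and a tool call to move; the robot and the scene stay as the last step left them, time stands still between calls to the robot, and variables do not carry over. Pictures are saved under pics/ and viewed, at most 14 in all, crops included, and the job is handed in when it is done.

Besides the shell and the picture viewer there is one more tool, called after "Call:" as a command line: name --argument value ..., lists and objects as JSON in quotes. step_arm: Moves the arm, as the interface text tells. Its arguments: {"type":"object","properties":{"targets":{"type":"string"},"gripper":{"type":"number"},"squeeze":{"type":"number"}},"required":["targets"]}

```bash
ls; mkdir -p pics
cat > h.py <<'E'
import numpy as np, cv2
from station import manip
from scipy.spatial.transform import Rotation as R
def cam(name):
    c=manip.get_calibration(name); f=210/np.tan(np.radians(c["fov_y"])/2)
    if name=="wrist":
        s=manip.sense(); T=np.eye(4); T[:3,:3]=R.from_quat(s["tool_rot"]).as_matrix(); T[:3,3]=s["tcp_pos"]
        E=T@np.array(c["tool_from_camera"])
    else: E=np.array(c["extrinsics"])
    return c,f,E
def ray(C,px):
    c,f,E=C; d=(np.array(px,float)-[c["cx"],c["cy"]])/f; u=d.copy()
    for _ in range(30): u=d/(1+c["k1"]*(u@u))
    return E[:3,3],E[:3,:3]@np.array([*u,1])
def at_z(C,px,z):
    o,d=ray(C,px); return o+d*(z-o[2])/d[2]
def proj(C,P):
    c,f,E=C; p=np.linalg.inv(E)@np.array([*P,1]); u=p[:2]/p[2]
    return u*(1+c["k1"]*(u@u))*f+[c["cx"],c["cy"]]
def snap(name,file=None):
    C=cam(name); im=manip.snapshot(name)
    if file: cv2.imwrite("pics/"+file,cv2.cvtColor(im,cv2.COLOR_RGB2BGR))
    return C,im
def rel(P,yaw=None):
    "world point -> tool mm shift"
    s=manip.sense(); Rm=R.from_quat(s["tool_rot"]).as_matrix()
    return np.round(Rm.T@(np.array(P)-s["tcp_pos"])*1000,1)
E
python3 - <<'E'
from h import *
s=manip.sense(); print(s)
T,_=snap("top","t0.png"); S,_=snap("scene","s0.png")
for c,C in (("top",T),("scene",S)):
  for q,z in [("bead3",.009),("jug",0.04),("jug_spout",.091),("jug_handle",.056),("coaster",0),("bead_box",0),("window",.084),("knob",.106),("wide",.015),("wall_a",0),("wall_b",0)]:
    for m in (manip.mark_of if q!="bead3" else manip.recognise)(c,q): 
      if m["p"]>.2: print(c,q,round(m["p"],2),np.round(m["position"]),np.round(at_z(C,m["position"],z),3))
E
```

```text
pics
{'t': 0.0, 'q': array([ 1.00447219e+00,  5.28429218e-01,  1.43388322e+00, -4.54984395e-05,
        1.18141056e+00, -1.78468131e-01]), 'qd': array([ 0.00090074,  0.00058948,  0.00108067, -0.00106369,  0.00116727,
       -0.00064727]), 'tau': array([ 1.39466642e-04, -4.42335677e+01, -1.78031731e+01, -4.45349451e-05,
        8.27710668e-03, -2.56883261e-06]), 'tcp_pos': array([0.23595704, 0.57798174, 0.23036239]), 'tool_rot': array([ 1.92706138e-01,  9.81255935e-01, -9.99814614e-04, -3.67964839e-04]), 'force': array([ 0.17842239,  0.4577974 , -0.54669115]), 'ft_torque': array([-0.05863267, -0.01567423, -0.02704998]), 'gripper_force': 0.0, 'finger_gap': 0.9989861806311493}
top bead3 0.7 [206. 291.] [0.282 0.334 0.009]
top bead3 0.69 [197. 166.] [0.671 0.371 0.009]
top bead3 0.52 [294. 176.] [0.64  0.066 0.009]
top bead3 0.37 [227. 204.] [0.553 0.275 0.009]
top jug 0.9 [114. 264.] [0.362 0.613 0.04 ]
top jug 0.59 [235. 200.] [0.56  0.246 0.04 ]
top jug 0.55 [259. 147.] [0.727 0.176 0.04 ]
top jug 0.27 [263. 254.] [0.399 0.158 0.04 ]
top jug_spout 0.92 [ 97. 298.] [0.263 0.64  0.091]

[... 1697 characters left out ...]
.] [0.46  0.422 0.   ]
scene coaster 0.81 [353. 158.] [0.328 0.432 0.   ]
scene coaster 0.79 [323. 222.] [0.557 0.248 0.   ]
scene coaster 0.3 [ 86. 255.] [ 0.497 -0.421  0.   ]
scene bead_box 0.83 [175. 255.] [ 0.562 -0.187  0.   ]
scene window 0.82 [198. 230.] [ 0.558 -0.115  0.084]
scene window 0.22 [177. 253.] [ 0.618 -0.179  0.084]
scene knob 0.93 [166. 230.] [ 0.554 -0.195  0.106]
scene wide 0.85 [174. 274.] [ 0.634 -0.198  0.015]
scene wide 0.71 [271. 255.] [0.642 0.064 0.015]
scene wall_a 0.82 [174. 256.] [ 0.565 -0.19   0.   ]
scene wall_a 0.75 [176. 254.] [ 0.558 -0.186  0.   ]
scene wall_b 0.82 [174. 256.] [ 0.565 -0.19   0.   ]
scene wall_b 0.75 [176. 254.] [ 0.558 -0.186  0.   ]
```

Run:
```python
import cv2
im=cv2.imread("pics/t0.png"); cv2.imwrite("pics/t0c.png",cv2.resize(im[90:330,60:480],(800,457),interpolation=cv2.INTER_CUBIC))
im=cv2.imread("pics/s0.png"); cv2.imwrite("pics/s0c.png",cv2.resize(im[90:400,40:470],(800,577),interpolation=cv2.INTER_CUBIC))
```

```text
(no output)
```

View pics/t0c.png

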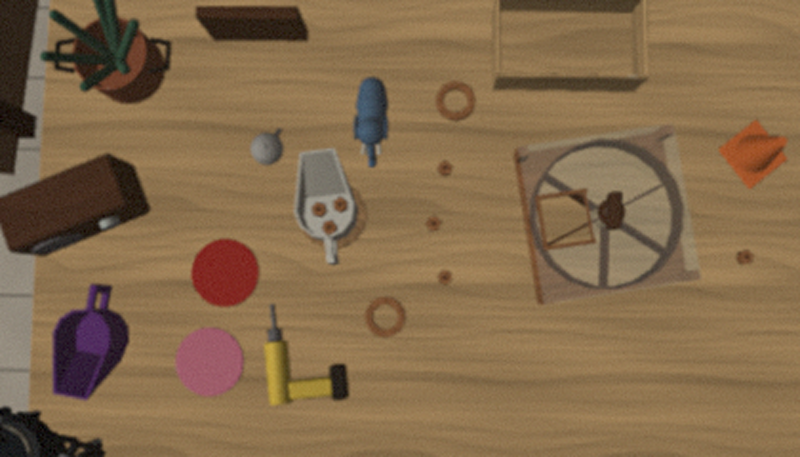

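View pics/s0c.png

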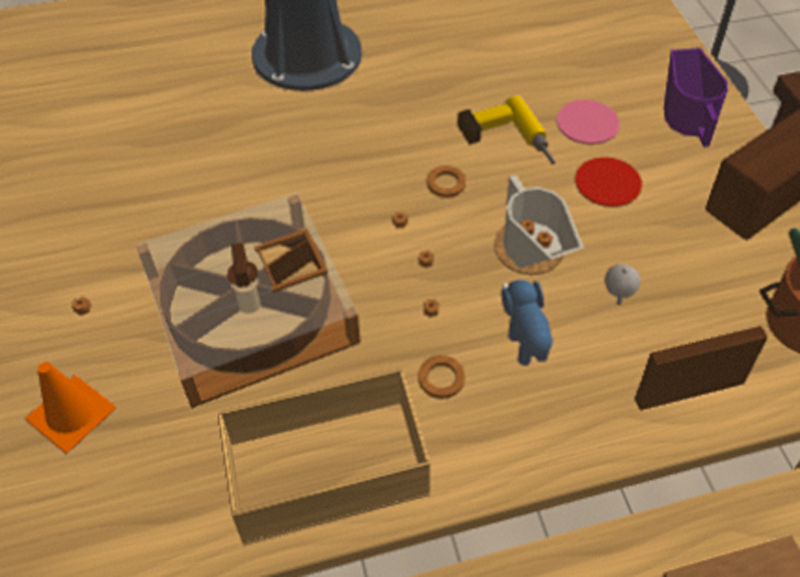

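Four strays show in the top view, at about (294,178), (288,207), (294,235) and (451,225) px. The white jug at (232,200) stands on the cork coaster. The purple jug at (108,265) and the pink and red discs at (170,280) and (178,233) are decoys. The wide compartment points to world +x, so it needs about +95° anticlockwise.

The moves only turn about the tool's z, so I'll first check how the arm behaves at the edge of its reach. I'll also measure the beads.

Call:
step_arm --targets "0 0 -50 0; 0 0 -100 0; 0 0 -150 0; 0 0 -200 0; 0 0 -250 0; 0 0 -300 0; 0 0 -350 0; 0 0 -400 0; 0 0 -450 0; 0 0 -500 0; 0 0 -550 0; 0 0 -600 0" --gripper 0

```text
t: 2.4
tcp_pos: [0.222, 0.5433, 0.757]
tool_rot: [0.193, 0.981, 0.01, 0.002]
force: [-1.6, 0.1, 0.1]
finger_gap: 0.995
gripper_force: 0.0
```

Run:
```python
from h import *
s=manip.sense(); print(s["t"],s["q"],s["tcp_pos"],R.from_quat(s["tool_rot"]).as_matrix())
T,_=snap("top")
for q,z in [("bead3",.009),("window",.084)]:
  for m in manip.masks_of("top",q):
    if m["p"]>.15: 
      ys,xs=np.nonzero(m["pixels"]); c=(xs.mean(),ys.mean()); print(q,round(m["p"],2),len(xs),np.round(c,1),np.round(at_z(T,c,z),3))
```

```text
2.4 [ 0.99046582  0.4263055   0.21961197  0.00684285  2.47550467 -0.1870268 ] [0.22195303 0.54326015 0.75704757] [[-9.25713746e-01  3.78150187e-01  7.51639738e-03]
 [ 3.78224766e-01  9.25515162e-01  1.91757822e-02]
 [ 2.94785875e-04  2.05941728e-02 -9.99787874e-01]]
bead3 0.73 951 [215.6 285.8] [0.298 0.304 0.009]
bead3 0.6 41 [287.  206.8] [0.545 0.087 0.009]
bead3 0.57 38 [292.8 178.1] [0.635 0.069 0.009]
bead3 0.53 43 [293.1 235.1] [0.457 0.067 0.009]
bead3 0.45 38 [232.4 209. ] [0.536 0.257 0.009]
bead3 0.45 30 [450.6 224.7] [ 0.494 -0.427  0.009]
bead3 0.43 28 [227.  199.5] [0.565 0.274 0.009]
window 0.87 7251 [377.5 202.1] [ 0.555 -0.18   0.084]
```

Call:
step_arm --targets "0 0 -50 0; 0 0 -100 0; 0 0 -150 0; 0 0 -200 0; 0 0 -250 0; 0 0 -300 0; 0 0 -350 0; 0 0 -400 0; 0 0 -450 0; 0 0 -500 0; 0 0 -550 0; 0 0 -600 0"

```text
t: 3.75
tcp_pos: [0.1669, 0.4087, 0.8497]
tool_rot: [0.193, 0.981, 0.02, 0.004]
force: [0.9, 0.4, 0.1]
finger_gap: 1.001
gripper_force: 0.0
```

Run:
```python
from h import *
s=manip.sense(); print(s["t"],s["q"],s["tcp_pos"],R.from_quat(s["tool_rot"]).as_matrix())
```

```text
3.75 [ 0.92175564  0.23936859  0.21902285  0.0215919   2.64452546 -0.24204043] [0.16692403 0.40871576 0.84974441] [[-9.25734803e-01  3.77871415e-01  1.51085353e-02]
 [ 3.78173339e-01  9.24997206e-01  3.69471994e-02]
 [-1.40623862e-05  3.99169536e-02 -9.99203001e-01]]
```

Call:
step_arm --targets "0 0 50 0; 0 0 100 0; 0 0 150 0; 0 0 200 0; 0 0 250 0; 0 0 300 0; 0 0 350 0; 0 0 400 0; 0 0 450 0; 0 0 500 0; 0 0 500 0"

```text
t: 4.85
tcp_pos: [0.1725, 0.4246, 0.3444]
tool_rot: [0.193, 0.981, 0.014, 0.001]
force: [-0.7, -0.6, -0.1]
finger_gap: 0.997
gripper_force: 0.0
```

Run:
```python
from h import *
s=manip.sense(); print(s["t"],s["q"],s["tcp_pos"],R.from_quat(s["tool_rot"]).as_matrix().round(3)); print(rel([.546,.077,.2]))
```

```text
4.85 [ 0.93374876  0.15167702  1.68924532  0.01033462  1.27354431 -0.25198427] [0.1724841  0.42463609 0.34438427] [[-0.926  0.378  0.008]
 [ 0.378  0.925  0.028]
 [ 0.003  0.029 -1.   ]]
[-477.7 -184.6  137.8]
```

Call:
step_arm --targets "-45 -18 10 -5; -90 -36 20 -10; -135 -54 30 -15; -180 -72 40 -20; -225 -90 50 -25; -270 -108 60 -30; -315 -126 70 -31; -360 -144 80 -31; -405 -162 90 -31; -450 -180 100 -31; -478 -185 100 -31; -478 -185 100 -31"

```text
t: 6.05
tcp_pos: [0.5526, 0.0767, 0.242]
tool_rot: [-0.074, 0.997, 0.017, 0.01]
force: [-0.4, -0.1, -0.1]
finger_gap: 0.999
gripper_force: 0.0
```

Run:
```python
from h import *
s=manip.sense(); print(s["t"],s["q"],s["tcp_pos"],R.from_quat(s["tool_rot"]).as_matrix().round(3))
T,_=snap("top");
for q,z in [("bead3",.009)]:
  for m in manip.masks_of("top",q):
    if m["p"]>.15: 
      ys,xs=np.nonzero(m["pixels"]); c=(xs.mean(),ys.mean()); print(q,round(m["p"],2),len(xs),np.round(c,1),np.round(at_z(T,c,z),3))
W,_=snap("wrist","w1.png")
for m in manip.masks_of("wrist","bead3"):
    if m["p"]>.15: 
      ys,xs=np.nonzero(m["pixels"]); c=(xs.mean(),ys.mean()); print(q,round(m["p"],2),len(xs),np.round(c,1),np.round(at_z(W,c,.009),3))
```

```text
6.05 [-0.08280621  0.41559357  1.60702725  0.04197058  1.10456445 -1.82130448] [0.55258379 0.07667796 0.24201884] [[-0.989 -0.149  0.018]
 [-0.148  0.988  0.036]
 [-0.023  0.033 -0.999]]
bead3 0.63 42 [232.4 208.9] [0.536 0.257 0.009]
bead3 0.41 47 [238. 197.] [0.574 0.24  0.009]
bead3 0.41 46 [450.5 224.7] [ 0.494 -0.427  0.009]
bead3 0.97 494 [274.4  78.4] [0.455 0.066 0.009]
bead3 0.78 375 [254.  238.8] [0.634 0.068 0.009]
bead3 0.73 436 [440.4 207.9] [0.565 0.279 0.009]
bead3 0.73 408 [280.1 165.2] [0.543 0.085 0.009]
bead3 0.5 13956 [445.3 221.9] [0.582 0.29  0.009]
bead3 0.44 945 [552.1  34. ] [0.365 0.342 0.009]
```

View pics/w1.png

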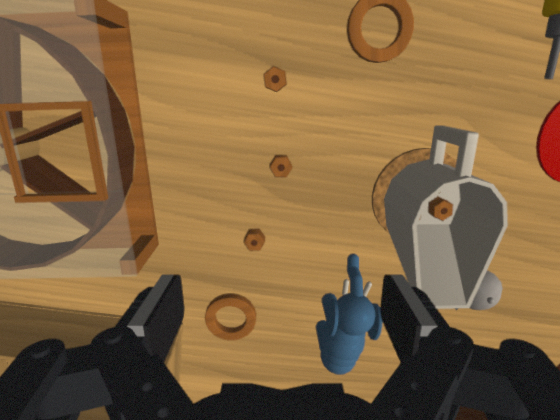

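The wrist view shows three strays at (275,78), (280,166) and (254,240). It also shows the white jug with its bead at (440,208). I'll go down over the middle bead.

Call:
step_arm --targets "4 0 50 0; 8 0 100 0; 11 1 150 0; 12 2 190 0; 12 2 190 0" --gripper 0.3

```text
t: 6.75
tcp_pos: [0.534, 0.0885, 0.0478]
tool_rot: [-0.077, 0.997, 0.019, 0.002]
force: [-0.2, -0.6, 0.5]
finger_gap: 0.701
gripper_force: 0.0
```

Run:
```python
from h import *
s=manip.sense(); print(s["t"],s["tcp_pos"],s["finger_gap"]); print(rel([.543,.085,.003]))
W,_=snap("wrist")
for m in manip.masks_of("wrist","bead3"):
    if m["p"]>.15: 
      ys,xs=np.nonzero(m["pixels"]); c=(xs.mean(),ys.mean()); print(round(m["p"],2),len(xs),np.round(c,1),np.round(at_z(W,c,.009),3))
```

```text
6.75 [0.53396995 0.08850071 0.04784533] 0.701366952902176
[-8.  -6.5 44.7]
0.95 2018 [257.9  95.1] [0.455 0.066 0.009]
0.71 1587 [271.1 258.3] [0.543 0.086 0.009]
0.59 927 [224.9 372.7] [0.63  0.067 0.009]
```

Call:
step_arm --targets "-8 -5 0 0; -8 -5 22 0; -8 -5 44 0; -8 -5 44 0"

```text
t: 7.25
tcp_pos: [0.5502, 0.0846, 0.0094]
tool_rot: [-0.077, 0.997, 0.018, 0.01]
force: [-0.0, 0.4, -0.8]
finger_gap: 0.704
gripper_force: 0.0
```

Call:
step_arm --targets "0 0 0 0; 0 0 0 0; 0 0 0 0; 0 0 0 0; 0 0 0 0; 0 0 -30 0; 0 0 -70 0; 0 0 -110 0; 0 0 -130 0" --gripper 1 --squeeze 30

```text
t: 8.15
tcp_pos: [0.5488, 0.0799, 0.1426]
tool_rot: [-0.077, 0.997, 0.017, 0.012]
force: [0.7, 0.3, -0.2]
finger_gap: 0.25
gripper_force: 29.4
```

Run:
```python
from h import *
s=manip.sense(); print(s["t"],s["tcp_pos"],s["finger_gap"]); print(R.from_quat(s["tool_rot"]).as_matrix().round(3))
T,_=snap("top"); W,_=snap("wrist","w2.png")
for c,C in (("top",T),("wrist",W)):
  for q,z in [("jug",.006),("jug_spout",.091),("jug_handle",.056),("coaster",0)]:
    for m in manip.mark_of(c,q):
      if m["p"]>.3: print(c,q,round(m["p"],2),np.round(m["position"]),np.round(at_z(C,m["position"],z),3))
print(rel([.54,.25,.178]))
```

```text
8.15 [0.54879131 0.07986062 0.14263079] 0.24963915901694894
[[-0.988 -0.153  0.022]
 [-0.152  0.988  0.036]
 [-0.027  0.033 -0.999]]
top jug 0.86 [116. 265.] [0.356 0.619 0.006]
top jug 0.76 [234. 200.] [0.565 0.253 0.006]
top jug_spout 0.8 [ 95. 295.] [0.271 0.644 0.091]
top jug_spout 0.68 [225. 168.] [0.652 0.271 0.091]
top jug_spout 0.57 [454. 172.] [ 0.648 -0.411  0.091]
top jug_handle 0.88 [113. 238.] [0.441 0.611 0.056]
top jug_handle 0.62 [234. 226.] [0.479 0.244 0.056]
top coaster 0.85 [172. 278.] [0.321 0.443 0.   ]
top coaster 0.82 [178. 234.] [0.457 0.428 0.   ]
top coaster 0.46 [232. 201.] [0.562 0.26  0.   ]
wrist jug 0.88 [469. 227.] [0.557 0.257 0.006]
wrist jug_spout 0.87 [501. 376.] [0.645 0.266 0.091]
wrist jug_handle 0.97 [528. 152.] [0.481 0.245 0.056]
[-20.4 170.2 -34.5]
```

View pics/w2.png

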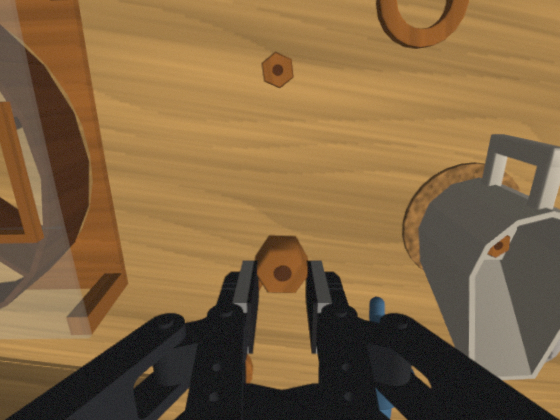

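The bead is held at (282,265). Jug's origin is about (0.557, 0.256) with a yaw of about 8°. I'll carry the bead over and down into the jug.

Call:
step_arm --targets "-10 45 0 0; -20 90 0 0; -28 135 0 0; -33 173 0 0; -33 173 0 0; -33 173 40 0; -33 173 66 0; -33 173 66 0"

```text
t: 9.45
tcp_pos: [0.5507, 0.2569, 0.0747]
tool_rot: [-0.076, 0.997, 0.017, 0.004]
force: [-0.6, -0.4, 0.3]
finger_gap: 0.258
gripper_force: 29.5
```

Call:
step_arm --targets "0 0 0 0; 0 0 0 0; 0 0 0 0; 0 0 -40 0; 0 0 -80 0; 0 0 -80 0" --gripper 0.55

```text
t: 10.05
tcp_pos: [0.5574, 0.2563, 0.1659]
tool_rot: [-0.077, 0.997, 0.019, 0.016]
force: [1.0, 0.5, 0.4]
finger_gap: 0.448
gripper_force: 0.0
```

Run:
```python
from h import *
s=manip.sense(); print(s["t"],s["tcp_pos"],s["finger_gap"]); print(R.from_quat(s["tool_rot"]).as_matrix().round(3))
T,_=snap("top"); W,_=snap("wrist")
for c,C in (("top",T),("wrist",W)):
  for m in manip.recognise(c,"bead3"):
      if m["p"]>.2: print(c,round(m["p"],2),np.round(m["position"]),np.round(at_z(C,m["position"],.009),3))
print("C",rel([.455,.066,.15]),"B",rel([.633,.068,.15]))
```

```text
10.05 [0.55740414 0.25634193 0.16592234] 0.44774089774289283
[[-0.988 -0.153  0.029]
 [-0.152  0.988  0.04 ]
 [-0.035  0.035 -0.999]]
top 0.67 [361. 202.] [ 0.561 -0.146  0.009]
top 0.48 [447. 224.] [ 0.495 -0.415  0.009]
wrist 0.88 [295. 200.] [0.565 0.275 0.009]
wrist 0.88 [ 58. 242.] [0.637 0.064 0.009]
wrist 0.87 [247. 207.] [0.578 0.234 0.009]
wrist 0.71 [276. 166.] [0.536 0.253 0.009]
wrist 0.64 [49. 31.] [0.457 0.066 0.009]
wrist 0.56 [265. 194.] [0.563 0.248 0.009]
C [ 125.  -172.3    0.4] B [ -51.1 -197.5    3. ]
```

Call:
step_arm --targets "30 -42 0 0; 60 -84 0 0; 90 -126 0 0; 122 -169 0 0; 122 -169 0 0; 122 -169 50 0; 122 -168 100 0; 122 -168 100 0" --gripper 0.3

```text
t: 11.05
tcp_pos: [0.4539, 0.0753, 0.0431]
tool_rot: [-0.076, 0.997, 0.02, -0.001]
force: [-1.1, 0.3, 0.0]
finger_gap: 0.699
gripper_force: 0.0
```

Run:
```python
from h import *
W,_=snap("wrist")
for m in manip.masks_of("wrist","bead3"):
    if m["p"]>.15: 
      ys,xs=np.nonzero(m["pixels"]); c=(xs.mean(),ys.mean()); print(round(m["p"],2),len(xs),np.round(c,1),np.round(at_z(W,c,.009),3))
s=manip.sense(); print(s["t"],s["tcp_pos"],s["finger_gap"]); print(R.from_quat(s["tool_rot"]).as_matrix().round(3));print(rel([.455,.066,.003]))
```

```text
0.76 1743 [261.7 248.8] [0.455 0.066 0.009]
11.15 [0.4583659  0.07506402 0.04956431] 0.6999132075184038
[[-0.988 -0.153  0.01 ]
 [-0.153  0.988  0.038]
 [-0.016  0.036 -0.999]]
[  5.4 -10.1  46.2]
```

Call:
step_arm --targets "3 -10 0 0; 3 -10 20 0; 4 -10 44 0; 4 -10 46 0; 4 -10 46 0; 4 -10 46 0"

```text
t: 11.75
tcp_pos: [0.4592, 0.0656, 0.0065]
tool_rot: [-0.077, 0.997, 0.017, 0.011]
force: [0.1, 0.1, -0.8]
finger_gap: 0.703
gripper_force: 0.0
```

Call:
step_arm --targets "0 0 0 0; 0 0 0 0; 0 0 0 0; 0 0 0 0; 0 0 0 0; 0 0 -30 0; 0 0 -70 0; 0 0 -110 0; 0 0 -140 0; 0 0 -140 0; 0 0 -140 0" --gripper 1

```text
t: 12.85
tcp_pos: [0.4558, 0.0607, 0.1448]
tool_rot: [-0.077, 0.997, 0.018, 0.01]
force: [-1.1, -0.2, -0.4]
finger_gap: 0.248
gripper_force: 29.7
```

Run:
```python
from h import *
s=manip.sense(); print(s["t"],s["tcp_pos"],s["finger_gap"]); print(R.from_quat(s["tool_rot"]).as_matrix().round(3));print(rel([.553,.256,.142]))
```

```text
12.85 [0.45580794 0.06067013 0.14479034] 0.24804625090933416
[[-0.988 -0.153  0.017]
 [-0.152  0.988  0.037]
 [-0.022  0.034 -0.999]]
[-125.7  177.9   11.6]
```

Call:
step_arm --targets "-31 45 3 0; -62 89 6 0; -94 134 8 0; -125 178 10 0; -125 178 10 0; -125 178 45 0; -124 176 78 0; -124 176 78 0; -124 176 78 0"

```text
t: 13.75
tcp_pos: [0.5511, 0.2559, 0.073]
tool_rot: [-0.076, 0.997, 0.018, 0.007]
force: [0.5, 0.1, -0.5]
finger_gap: 0.249
gripper_force: 29.7
```

Call:
step_arm --targets "0 0 0 0; 0 0 0 0; 0 0 0 0; 0 0 -40 0; 0 0 -80 0; 0 0 -80 0; 0 0 -80 0" --gripper 0.55

```text
t: 14.45
tcp_pos: [0.5522, 0.2534, 0.1569]
tool_rot: [-0.077, 0.997, 0.018, 0.011]
force: [-0.3, -1.1, -1.3]
finger_gap: 0.456
gripper_force: 0.0
```

Run:
```python
from h import *
W,_=snap("wrist")
for m in manip.recognise("wrist","bead3"):
      if m["p"]>.2: print(round(m["p"],2),np.round(m["position"]),np.round(at_z(W,m["position"],.009),3))
s=manip.sense(); print(s["t"],s["tcp_pos"],s["finger_gap"]); print(R.from_quat(s["tool_rot"]).as_matrix().round(3))
print("B",rel([.634,.068,.15]))
```

```text
0.94 [260. 188.] [0.552 0.24  0.009]
0.88 [284. 198.] [0.558 0.262 0.009]
0.77 [280. 173.] [0.537 0.255 0.009]
0.73 [ 62. 249.] [0.635 0.068 0.009]
0.65 [251. 213.] [0.576 0.235 0.009]
0.6 [299. 214.] [0.571 0.278 0.009]
14.55 [0.55050089 0.25305381 0.15444155] 0.4497581934601147
[[-0.988 -0.153  0.014]
 [-0.152  0.988  0.037]
 [-0.019  0.034 -0.999]]
B [ -54.2 -195.7   -1.2]
```

Call:
step_arm --targets "-14 -49 0 0; -27 -98 0 0; -41 -147 0 0; -54 -195 0 0; -54 -195 0 0; -54 -195 50 0; -55 -195 100 0; -55 -195 100 0; -55 -195 100 0" --gripper 0.3

```text
t: 15.45
tcp_pos: [0.6352, 0.0733, 0.0475]
tool_rot: [-0.077, 0.997, 0.018, 0.006]
force: [-0.1, 0.2, 0.9]
finger_gap: 0.696
gripper_force: 0.0
```

Run:
```python
from h import *
W,_=snap("wrist")
for m in manip.masks_of("wrist","bead3"):
    if m["p"]>.15: 
      ys,xs=np.nonzero(m["pixels"]); c=(xs.mean(),ys.mean()); print(round(m["p"],2),len(xs),np.round(c,1),np.round(at_z(W,c,.009),3)); P=at_z(W,c,.009); P[2]=.003; print(rel(P))
s=manip.sense(); print(s["t"],s["tcp_pos"],s["finger_gap"])
```

```text
0.83 1598 [269.6 241.6] [0.634 0.068 0.009]
[ 6.4 -5.9 48.6]
15.55 [0.63864614 0.0730778  0.05186671] 0.704857126648365
```

Call:
step_arm --targets "4 -6 0 0; 4 -6 20 0; 5 -6 44 0; 5 -6 48 0; 5 -6 48 0; 5 -6 48 0"

```text
t: 16.15
tcp_pos: [0.635, 0.0676, 0.0031]
tool_rot: [-0.077, 0.997, 0.018, 0.011]
force: [0.6, 0.1, 0.6]
finger_gap: 0.696
gripper_force: 0.0
```

Call:
step_arm --targets "0 0 0 0; 0 0 0 0; 0 0 0 0; 0 0 0 0; 0 0 0 0; 0 0 -30 0; 0 0 -70 0; 0 0 -110 0; 0 0 -140 0; 0 0 -140 0; 0 0 -140 0" --gripper 1

```text
t: 17.25
tcp_pos: [0.6316, 0.0627, 0.1416]
tool_rot: [-0.077, 0.997, 0.018, 0.01]
force: [-0.8, 0.5, -0.3]
finger_gap: 0.27
gripper_force: 29.5
```

Run:
```python
from h import *
s=manip.sense(); print(s["t"],s["tcp_pos"],s["finger_gap"]); print(R.from_quat(s["tool_rot"]).as_matrix().round(3));print(rel([.553,.256,.142]))
```

```text
17.25 [0.63163974 0.06267684 0.14156189] 0.2696545940335258
[[-0.988 -0.153  0.016]
 [-0.152  0.988  0.037]
 [-0.022  0.034 -0.999]]
[ 48.2 203.    5.4]
```

Call:
step_arm --targets "12 49 0 0; 24 98 0 0; 36 147 2 0; 47 196 4 0; 48 203 5 0; 48 203 5 0; 48 202 40 0; 48 200 72 0; 48 200 72 0; 48 200 72 0"

```text
t: 18.25
tcp_pos: [0.5548, 0.254, 0.074]
tool_rot: [-0.076, 0.997, 0.018, 0.008]
force: [0.7, 0.1, 0.3]
finger_gap: 0.273
gripper_force: 29.5
```

Call:
step_arm --targets "0 0 0 0; 0 0 0 0; 0 0 0 0; 0 0 -40 0; 0 0 -80 0; 0 0 -80 0; 0 0 -80 0" --gripper 0.55

```text
t: 18.95
tcp_pos: [0.5542, 0.2529, 0.1568]
tool_rot: [-0.077, 0.997, 0.018, 0.011]
force: [-0.7, 0.6, -0.5]
finger_gap: 0.449
gripper_force: 0.0
```

Run:
```python
from h import *
W,_=snap("wrist"); T,_=snap("top")
for c,C in (("top",T),("wrist",W)):
  for m in manip.recognise(c,"bead3"):
      if m["p"]>.2: print(c,round(m["p"],2),np.round(m["position"]),np.round(at_z(C,m["position"],.009),3))
s=manip.sense(); print(s["t"],s["q"],s["tcp_pos"],s["finger_gap"]); print(R.from_quat(s["tool_rot"]).as_matrix().round(3))
print("D",rel([.494,-.427,.2]))
```

```text
top 0.62 [450. 224.] [ 0.494 -0.427  0.009]
wrist 0.87 [272. 226.] [0.588 0.255 0.009]
wrist 0.85 [299. 211.] [0.57  0.276 0.009]
wrist 0.84 [253. 213.] [0.578 0.237 0.009]
wrist 0.79 [288. 197.] [0.559 0.264 0.009]
wrist 0.6 [284. 170.] [0.536 0.258 0.009]
wrist 0.6 [259. 188.] [0.554 0.239 0.009]
19.15 [ 0.22858002  0.59009087  1.57070608  0.03975049  0.96092256 -1.51795114] [0.55236262 0.2523926  0.15354451] 0.4530702085324894
[[-0.988 -0.153  0.012]
 [-0.152  0.988  0.036]
 [-0.018  0.034 -0.999]]
D [ 160.4 -660.5  -71.8]
```

Call:
step_arm --targets "8 -40 -30 0; 18 -88 -60 6; 29 -136 -60 14; 41 -184 -60 22; 53 -232 -60 30; 65 -280 -60 38; 77 -328 -60 46; 89 -376 -60 54; 101 -424 -60 60; 113 -472 -60 60; 125 -520 -60 60; 125 -520 -60 60" --gripper 0.3

```text
t: 20.35
tcp_pos: [0.5081, -0.2889, 0.193]
tool_rot: [0.435, 0.9, 0.019, -0.0]
force: [0.4, 0.6, 0.4]
finger_gap: 0.702
gripper_force: 0.0
```

Run:
```python
from h import *
s=manip.sense(); print(s["t"],s["q"],s["tcp_pos"],s["finger_gap"]); print(R.from_quat(s["tool_rot"]).as_matrix().round(3))
print("D",rel([.494,-.427,.1]))
```

```text
20.35 [-0.72664534  0.52111399  1.57312199  0.04119676  1.05859442 -1.41760321] [ 0.50813504 -0.28891373  0.19304208] 0.7016081879707857
[[-0.622  0.783  0.016]
 [ 0.783  0.621  0.034]
 [ 0.017  0.033 -0.999]]
D [-100.9  -99.9   88.1]
```

Call:
step_arm --targets "-34 -33 10 0; -67 -67 30 0; -101 -100 50 0; -101 -100 88 0; -101 -100 120 0; -101 -100 130 0; -101 -100 130 0; -101 -100 130 0"

```text
t: 21.15
tcp_pos: [0.4966, -0.4186, 0.0599]
tool_rot: [0.432, 0.902, 0.02, -0.001]
force: [-0.1, -0.4, -0.0]
finger_gap: 0.7
gripper_force: 0.0
```

Run:
```python
from h import *
W,_=snap("wrist")
for m in manip.masks_of("wrist","bead3"):
    if m["p"]>.15: 
      ys,xs=np.nonzero(m["pixels"]); c=(xs.mean(),ys.mean()); print(round(m["p"],2),len(xs),np.round(c,1),np.round(at_z(W,c,.009),3)); P=at_z(W,c,.009); P[2]=.003; print(rel(P))
s=manip.sense(); print(s["t"],s["tcp_pos"],s["finger_gap"])
```

```text
0.71 1430 [266.5 245.8] [ 0.493 -0.427  0.009]
[-4.6 -9.8 57.7]
0.71 35228 [464.5  84.5] [ 0.52  -0.286  0.009]
[88.7 99.6 63. ]
21.25 [ 0.49707896 -0.41935992  0.0610434 ] 0.7014698487670814
```

Call:
step_arm --targets "-5 -10 0 0; -5 -10 30 0; -5 -9 52 0; -5 -9 57 0; -5 -9 57 0; -5 -9 57 0"

```text
t: 21.85
tcp_pos: [0.4934, -0.4273, 0.003]
tool_rot: [0.432, 0.902, 0.019, -0.0]
force: [0.6, -0.3, -0.2]
finger_gap: 0.698
gripper_force: 0.0
```

Call:
step_arm --targets "0 0 0 0; 0 0 0 0; 0 0 0 0; 0 0 0 0; 0 0 0 0; 0 0 -30 0; 0 0 -70 0; 0 0 -110 0; 0 0 -150 0; 0 0 -190 0; 0 0 -190 0; 0 0 -190 0" --gripper 1

```text
t: 23.05
tcp_pos: [0.4902, -0.4334, 0.1927]
tool_rot: [0.432, 0.902, 0.019, -0.0]
force: [-0.1, 0.2, -1.4]
finger_gap: 0.267
gripper_force: 29.5
```

Run:
```python
from h import *
s=manip.sense(); print(s["t"],s["tcp_pos"],s["finger_gap"]); print(R.from_quat(s["tool_rot"]).as_matrix().round(3));print(rel([.553,.256,.19]))
```

```text
23.05 [ 0.49017234 -0.43336069  0.19266774] 0.2669853015975398
[[-0.627  0.779  0.016]
 [ 0.779  0.626  0.035]
 [ 0.017  0.035 -0.999]]
[497.7 480.3  27.9]
```

Call:
step_arm --targets "34 33 2 0; 68 66 4 0; 102 99 6 -8; 136 132 8 -16; 170 165 10 -24; 204 198 12 -32; 238 231 14 -40; 272 264 16 -48; 306 297 18 -56; 340 330 20 -60; 374 363 22 -60; 408 396 23 -60"

```text
t: 24.25
tcp_pos: [0.5414, 0.1353, 0.188]
tool_rot: [-0.077, 0.997, 0.018, 0.006]
force: [-0.0, -0.7, -0.4]
finger_gap: 0.269
gripper_force: 29.5
```

Run:
```python
from h import *
s=manip.sense(); print(s["t"],s["tcp_pos"],s["finger_gap"]); print(R.from_quat(s["tool_rot"]).as_matrix().round(3));print(rel([.553,.256,.15]))
```

```text
24.25 [0.54141631 0.13534155 0.18796894] 0.26854955458197927
[[-0.988 -0.153  0.01 ]
 [-0.152  0.988  0.037]
 [-0.016  0.035 -0.999]]
[-29.2 116.1  42.5]
```

Call:
step_arm --targets "-10 40 10 0; -20 80 20 0; -29 116 40 0; -29 116 40 0; -29 115 80 0; -29 113 116 0; -29 113 116 0; -29 113 116 0"

```text
t: 25.05
tcp_pos: [0.5553, 0.2528, 0.0777]
tool_rot: [-0.076, 0.997, 0.018, 0.007]
force: [0.1, -0.0, 0.8]
finger_gap: 0.269
gripper_force: 29.6
```

Call:
step_arm --targets "0 0 0 0; 0 0 0 0; 0 0 0 0; 0 0 -40 0; 0 0 -80 0; 0 0 -100 0; 0 0 -100 0; 0 0 -100 0" --gripper 0.55

```text
t: 25.85
tcp_pos: [0.5549, 0.25, 0.1796]
tool_rot: [-0.077, 0.997, 0.018, 0.01]
force: [-0.1, 0.3, -0.0]
finger_gap: 0.454
gripper_force: 0.0
```

Run:
```python
from h import *
W,_=snap("wrist","w3.png"); T,_=snap("top")
for c,C in (("top",T),("wrist",W)):
  for m in manip.recognise(c,"bead3"):
      if m["p"]>.2: print(c,round(m["p"],2),np.round(m["position"]),np.round(at_z(C,m["position"],.009),3))
for c,C in (("top",T),("wrist",W)):
  for q,z in [("jug",.006),("jug_spout",.091),("jug_handle",.056),("coaster",0),("window",.084),("knob",.106),("wide",.015)]:
    for m in manip.mark_of(c,q):
      if m["p"]>.4: print(c,q,round(m["p"],2),np.round(m["position"]),np.round(at_z(C,m["position"],z),3))
s=manip.sense(); print(s["t"],s["q"],s["tcp_pos"],s["finger_gap"]); print(R.from_quat(s["tool_rot"]).as_matrix().round(3))
```

```text
wrist 0.95 [252. 203.] [0.576 0.231 0.009]
wrist 0.89 [276. 213.] [0.583 0.255 0.009]
wrist 0.88 [286. 187.] [0.557 0.261 0.009]
wrist 0.84 [262. 181.] [0.554 0.237 0.009]
wrist 0.81 [276. 228.] [0.598 0.258 0.009]
wrist 0.66 [301. 202.] [0.569 0.277 0.009]
wrist 0.61 [287. 163.] [0.534 0.258 0.009]
top jug 0.88 [112. 268.] [0.348 0.632 0.006]
top jug 0.63 [234. 199.] [0.566 0.254 0.006]
top jug_spout 0.73 [ 96. 298.] [0.264 0.641 0.091]
top jug_handle 0.79 [113. 237.] [0.443 0.612 0.056]
top jug_handle 0.57 [236. 224.] [0.486 0.241 0.056]
top coaster 0.95 [170. 277.] [0.322 0.448 0.   ]
top coaster 0.61 [176. 234.] [0.456 0.435 0.   ]
top coaster 0.57 [233. 202.] [0.558 0.255 0.   ]
top window 0.97 [355. 206.] [ 0.542 -0.114  0.084]
top window 0.69 [255. 149.] [0.709 0.185 0.084]
top knob 0.71 [383. 200.] [ 0.558 -0.191  0.106]
top wide 0.87 [379. 180.] [ 0.63  -0.199  0.015]
wrist jug_spout 0.69 [281. 323.] [0.646 0.267 0.091]
wrist jug_handle 0.69 [286. 103.] [0.481 0.246 0.056]
wrist coaster 0.85 [478. 111.] [0.461 0.426 0.   ]
26.75 [ 0.22365355  0.55730481  1.54870463  0.03855527  1.01285021 -1.52042147] [0.55493502 0.25001001 0.17884277] 0.4487523575233794
[[-0.988 -0.153  0.015]
 [-0.152  0.988  0.037]
 [-0.021  0.034 -0.999]]
```

View pics/w3.png

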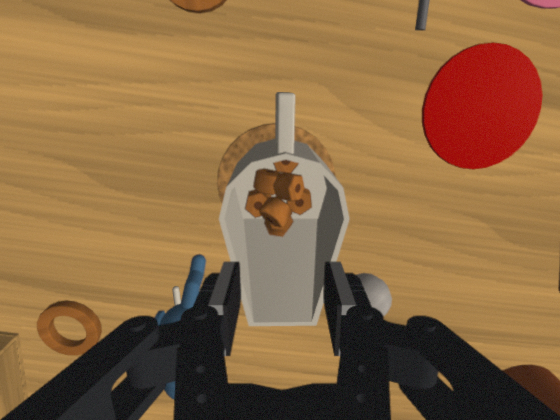

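All seven beads lie in the white jug (centre of the picture, about (276,200)). Next is the knob, so I'm moving over it while turning the tool half round to keep the wrist within its range.

Call:
step_arm --targets "0 0 -30 8; 6 -40 -60 16; 13 -85 -64 24; 20 -130 -66 32; 26 -174 -66 40; 33 -218 -66 48; 39 -262 -66 56; 46 -306 -66 64; 52 -350 -66 72; 59 -394 -66 80; 65 -433 -66 88; 65 -433 -66 96" --gripper 0.3

```text
t: 27.95
tcp_pos: [0.5564, -0.1958, 0.2285]
tool_rot: [0.694, 0.72, 0.018, -0.006]
force: [0.1, 0.7, -0.2]
finger_gap: 0.701
gripper_force: 0.0
```

Call:
step_arm --targets "0 0 0 8; 0 0 0 16; 0 0 0 24; 0 0 0 32; 0 0 0 40; 0 0 0 48; 0 0 0 56; 0 0 0 64; 0 0 0 72; 0 0 0 80; 0 0 0 84; 0 0 0 84"

```text
t: 29.15
tcp_pos: [0.5559, -0.1899, 0.2286]
tool_rot: [0.997, 0.077, 0.009, -0.018]
force: [0.3, -0.1, 0.4]
finger_gap: 0.701
gripper_force: 0.0
```

Run:
```python
from h import *
W,_=snap("wrist","w4.png")
for q,z in [("window",.084),("knob",.106),("wide",.015),("bead_box",0),("wall_a",0),("wall_b",0)]:
    for m in manip.mark_of("wrist",q):
      if m["p"]>.2: print(q,round(m["p"],2),np.round(m["position"]),np.round(at_z(W,m["position"],z),3))
s=manip.sense(); print(s["t"],s["q"],s["tcp_pos"],s["finger_gap"]); print(R.from_quat(s["tool_rot"]).as_matrix().round(3))
```

```text
window 0.97 [204. 193.] [ 0.548 -0.117  0.084]
knob 0.58 [284. 200.] [ 0.559 -0.186  0.106]
bead_box 0.95 [285. 174.] [ 0.559 -0.185  0.   ]
29.5 [-0.53973255  0.4794198   1.53408009  0.0435586   1.13452121  0.8588153 ] [ 0.55588163 -0.18996605  0.22854868] 0.699980218480974
[[ 0.988  0.153  0.015]
 [ 0.153 -0.988  0.037]
 [ 0.021 -0.034 -0.999]]
```

View pics/w4.png

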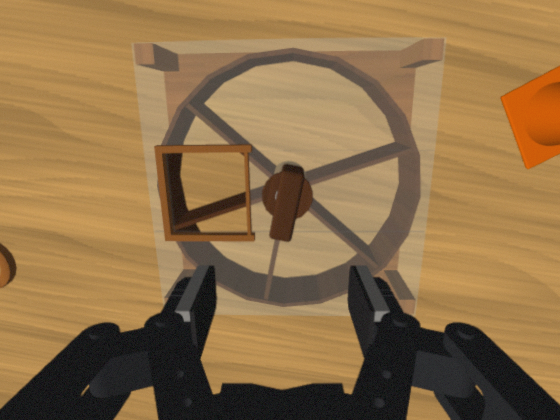

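The wrist view shows the wide compartment (gap at the top) between walls ending at about (192,103) and (408,148). The knob bar runs from (290,165) to (284,240), and the window is at (204,193). I'll work out the angles from these.

Run:
```python
from h import *
C=cam("wrist")
c=[at_z(C,p,.076)[:2] for p in [(133,42),(444,39),(415,316)]]
print("corners",np.round(c,4)); print("edge TR->TL ang",np.degrees(np.arctan2(*(c[0]-c[1])[::-1]))-90, np.linalg.norm(c[0]-c[1]), "TR-BR",np.degrees(np.arctan2(*(c[1]-c[2])[::-1])), np.linalg.norm(c[1]-c[2]), "centre",(c[0]+c[2])/2)
b=[at_z(C,p,.123)[:2] for p in [(292,166),(281,241)]]; print("knob",b,np.degrees(np.arctan2(*(b[0]-b[1])[::-1])))
for ctr in ([.558,-.187],(c[0]+c[2])/2):
  for p in [(192,103),(408,148),(377,262),(268,297),(178,224)]:
    d=at_z(C,p,.068)[:2]-ctr; print(np.degrees(np.arctan2(d[1],d[0])).round(1),np.linalg.norm(d).round(4))
print(rel([.558,-.187,.094]))
im=cv2.imread("pics/w4.png"); cv2.imwrite("pics/w4c.png",cv2.resize(im[30:330,120:460],(793,700))[:600])
```

```text
corners [[ 0.661  -0.0468]
 [ 0.6996 -0.2901]
 [ 0.4547 -0.3324]]
edge TR->TL ang 9.008449549946363 0.24637777888571394 TR-BR 9.808969386473159 0.24846768661526436 centre [ 0.55786473 -0.18959406]
knob [array([ 0.58959974, -0.18805365]), array([ 0.53046653, -0.1890732 ])] 0.9877644755005139
55.5 0.1102
-61.4 0.1128
-119.9 0.1125
179.9 0.1116
117.3 0.1072
56.2 0.1124
-60.7 0.1106
-120.5 0.1102
178.6 0.1115
116.6 0.1095
[ -0.2   2.  134.6]
```

View pics/w4c.png

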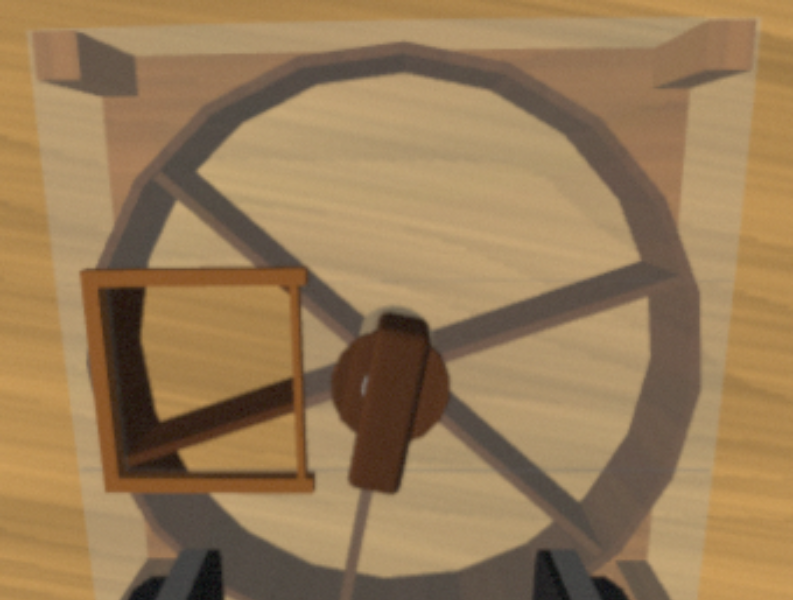

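Call:
step_arm --targets "0 0 40 4; 0 0 80 8; 0 0 110 8; 0 0 130 8; 0 0 134 8; 0 0 134 8; 0 0 134 8"

```text
t: 30.2
tcp_pos: [0.5589, -0.1856, 0.0958]
tool_rot: [1.0, 0.007, 0.009, -0.018]
force: [-0.5, -0.4, -0.2]
finger_gap: 0.701
gripper_force: 0.0
```

Call:
step_arm --targets "0 0 0 0; 0 0 0 0; 0 0 0 0; 0 0 0 0; 0 0 0 0; 0 0 0 0" --gripper 1 --squeeze 60

```text
t: 30.8
tcp_pos: [0.5589, -0.1884, 0.0962]
tool_rot: [1.0, 0.008, 0.009, -0.015]
force: [-3.5, -5.9, 2.4]
finger_gap: 0.2
gripper_force: 59.9
```

Call:
step_arm --targets "0 3 0 0; 0 3 0 -8; 0 3 0 -16; 0 3 0 -24; 0 3 0 -32; 0 3 0 -40; 0 3 0 -48; 0 3 0 -56; 0 3 0 -64; 0 3 0 -72; 0 3 0 -72; 0 3 0 -72"

```text
t: 32.0
tcp_pos: [0.5587, -0.1882, 0.0961]
tool_rot: [0.805, 0.593, 0.017, -0.01]
force: [0.6, -0.6, 6.8]
finger_gap: 0.198
gripper_force: 61.1
```

Call:
step_arm --targets "0 0 0 -8; 0 0 0 -16; 0 0 0 -23; 0 0 0 -28; 0 0 0 -28; 0 0 0 -28"

```text
t: 32.6
tcp_pos: [0.5586, -0.1883, 0.0961]
tool_rot: [0.637, 0.771, 0.019, -0.005]
force: [2.5, 0.7, 5.5]
finger_gap: 0.198
gripper_force: 62.9
```

Call:
step_arm --targets "0 0 0 0; 0 0 0 0; 0 0 0 0; 0 0 0 0; 0 0 -40 0; 0 0 -80 0; 0 0 -120 0; 0 0 -150 0; 0 0 -150 0; 0 0 -150 0" --gripper 0.3

```text
t: 33.6
tcp_pos: [0.5556, -0.1935, 0.2448]
tool_rot: [0.637, 0.77, 0.019, -0.006]
force: [-0.4, 0.1, -1.1]
finger_gap: 0.701
gripper_force: 0.0
```

Run:
```python
from h import *
W,_=snap("wrist","w5.png"); T,_=snap("top")
for q,z in [("window",.084),("knob",.106),("wide",.015),("bead_box",0)]:
    for m in manip.mark_of("wrist",q):
      if m["p"]>.2: print(q,round(m["p"],2),np.round(m["position"]),np.round(at_z(W,m["position"],z),3))
    for m in manip.mark_of("top",q):
      if m["p"]>.2: print("top",q,round(m["p"],2),np.round(m["position"]),np.round(at_z(T,m["position"],z),3))
s=manip.sense(); print(s["t"],s["q"],s["tcp_pos"],s["finger_gap"]); print(R.from_quat(s["tool_rot"]).as_matrix().round(3))
```

```text
top window 0.86 [354. 206.] [ 0.543 -0.111  0.084]
top window 0.35 [454. 171.] [ 0.651 -0.412  0.084]
knob 0.91 [283. 195.] [ 0.558 -0.187  0.106]
top knob 0.88 [382. 203.] [ 0.551 -0.188  0.106]
wide 0.87 [281. 110.] [ 0.545 -0.118  0.015]
top wide 0.61 [354. 208.] [ 0.543 -0.123  0.015]
top wide 0.41 [376. 201.] [ 0.564 -0.19   0.015]
bead_box 0.77 [280. 174.] [ 0.558 -0.188  0.   ]
bead_box 0.25 [281. 195.] [ 0.563 -0.212  0.   ]
top bead_box 0.75 [222. 166.] [0.672 0.292 0.   ]
top bead_box 0.55 [373. 204.] [ 0.557 -0.183  0.   ]
34.1 [-0.54517774  0.46361234  1.51406835  0.04282012  1.17152146 -0.75016568] [ 0.55557428 -0.1934451   0.24387122] 0.6972425013171102
[[-0.187  0.982  0.014]
 [ 0.982  0.187  0.037]
 [ 0.034  0.021 -0.999]]
```

View pics/w5.png

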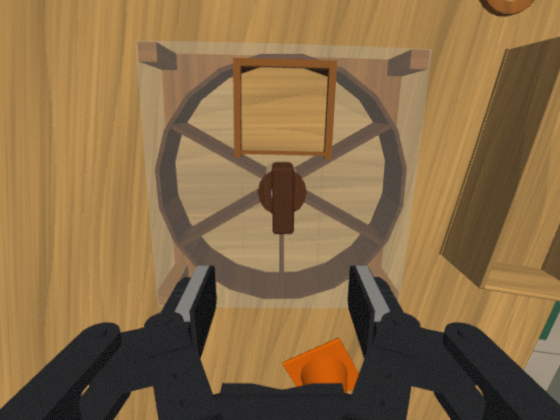

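The wide compartment now lies squarely under the window: its walls at (175,127) and (388,127) are symmetric about the window centre at (285,108). Next I go to the jug's handle.

Call:
step_arm --targets "40 0 0 8; 80 0 5 16; 120 1 10 24; 160 2 15 32; 200 3 20 40; 240 3 25 48; 280 4 30 56; 320 5 35 64; 360 5 40 72; 400 6 45 80; 442 7 50 88; 442 7 50 92" --gripper 0.4

```text
t: 35.3
tcp_pos: [0.479, 0.2478, 0.2091]
tool_rot: [0.997, 0.077, 0.009, -0.019]
force: [-0.8, -1.2, 0.0]
finger_gap: 0.595
gripper_force: 0.0
```

Call:
step_arm --targets "0 0 0 0; 0 0 0 0"

```text
t: 35.5
tcp_pos: [0.4806, 0.2433, 0.2094]
tool_rot: [0.997, 0.077, 0.009, -0.018]
force: [0.1, -0.3, 0.3]
finger_gap: 0.603
gripper_force: 0.0
```

Run:
```python
from h import *
print(np.round(manip.get_calibration("wrist")["tool_from_camera"],3))
W,_=snap("wrist","w6.png"); S,_=snap("scene")
for c,C in (("wrist",W),("scene",S)):
  for q,z in [("jug",.006),("jug_spout",.091),("jug_handle",.056),("coaster",0)]:
    for m in manip.mark_of(c,q):
      if m["p"]>.3: print(c,q,round(m["p"],2),np.round(m["position"]),np.round(at_z(C,m["position"],z),3))
for m in manip.recognise("wrist","bead3"): print(m["p"],m["position"])
s=manip.sense(); print(s["t"],s["q"],s["tcp_pos"],s["finger_gap"]); print(R.from_quat(s["tool_rot"]).as_matrix().round(3))
```

```text
[[-0.001 -0.951 -0.31   0.079]
 [ 1.    -0.001 -0.001 -0.   ]
 [ 0.    -0.31   0.951 -0.142]
 [ 0.     0.     0.     1.   ]]
wrist jug_spout 0.42 [288. 195.] [0.489 0.244 0.091]
wrist coaster 0.79 [117. 176.] [0.457 0.425 0.   ]
wrist coaster 0.63 [ 95. 291.] [0.312 0.45  0.   ]
scene jug 0.77 [411. 152.] [0.355 0.628 0.006]
scene jug 0.72 [328. 219.] [0.556 0.262 0.006]
scene jug 0.51 [326. 219.] [0.554 0.258 0.006]
scene jug_spout 0.88 [344. 230.] [0.665 0.26  0.091]
scene jug_spout 0.65 [410. 113.] [0.264 0.648 0.091]
scene jug_handle 0.95 [421. 162.] [0.453 0.603 0.056]
scene jug_handle 0.68 [315. 195.] [0.497 0.239 0.056]
scene coaster 0.78 [356. 155.] [0.317 0.447 0.   ]
scene coaster 0.64 [369. 186.] [0.458 0.434 0.   ]
scene coaster 0.53 [325. 223.] [0.563 0.251 0.   ]
0.9 [301.7, 114.3]
0.87 [288.2, 64.1]
0.81 [297.3, 90.9]
0.64 [313.1, 90.9]
0.57 [268.5, 91.4]
0.55 [284.4, 114.7]
0.24 [276.2, 67.2]
36.05 [0.24295146 0.42927303 1.69484204 0.03848568 0.99417282 1.64016061] [0.48060911 0.24333566 0.20946889] 0.5991345690743084
[[ 0.988  0.153  0.015]
 [ 0.152 -0.988  0.037]
 [ 0.021 -0.034 -0.999]]
```

View pics/w6.png

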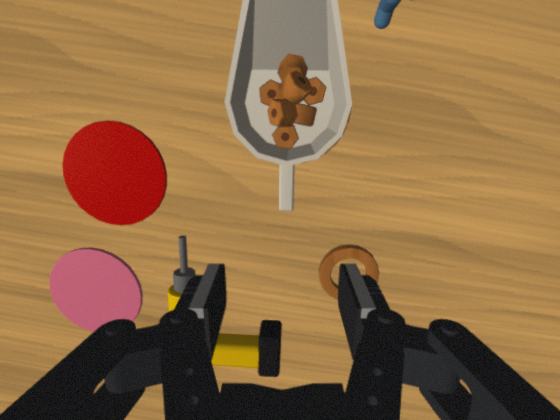

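The beads are still in the jug (7 near (290,90)), and the handle's top runs from (286,162) to (287,209).

Run:
```python
from h import *
C=cam("wrist"); a=at_z(C,(287,209),.084); b=at_z(C,(286,162),.084); print(a,b)
u=np.array([.988,.153,0]); P=a+u*.007; print(P,"from net",[.481,.2455])
P[2]=.024; print(rel(P))
```

```text
[0.47557898 0.24317315 0.084     ] [0.51334588 0.24994254 0.084     ]
[0.48249498 0.24424415 0.084     ] from net [0.481, 0.2455]
[ -1.8   5.7 185.4]
```

Call:
step_arm --targets "-1 3 50 0; -2 5 100 0; -2 6 140 0; -2 6 170 0; -2 6 185 0; -2 6 185 0; -2 6 185 0"

```text
t: 36.75
tcp_pos: [0.4825, 0.2442, 0.0244]
tool_rot: [0.997, 0.077, 0.009, -0.018]
force: [0.3, -0.1, 0.9]
finger_gap: 0.599
gripper_force: 0.0
```

Call:
step_arm --targets "0 0 0 0; 0 0 0 0; 0 0 0 0; 0 0 0 0; 0 0 0 0; 0 0 0 0" --gripper 1 --squeeze 120

```text
t: 37.35
tcp_pos: [0.4829, 0.244, 0.0259]
tool_rot: [0.997, 0.077, 0.01, -0.018]
force: [-1.4, -1.7, 6.7]
finger_gap: 0.125
gripper_force: 116.8
```

Call:
step_arm --targets "0 0 -3 0; 0 0 -6 0; 0 0 -10 0; 0 0 -14 0; 0 0 -14 0; 0 0 -14 0"

```text
t: 37.95
tcp_pos: [0.482, 0.2436, 0.0383]
tool_rot: [0.997, 0.077, 0.009, -0.018]
force: [0.5, -0.7, -2.9]
finger_gap: 0.12
gripper_force: 116.9
```

```bash
cat >> h.py <<'E'
def tilt(h=37,file=None):
    c,f,E=cam("wrist"); snap("wrist",file); Tc=np.array(c["tool_from_camera"]); out=[]
    for m in manip.mark_of("wrist","jug_spout"):
        if m["p"]<.2: continue
        _,d=ray((c,f,Tc),m["position"]); o=Tc[:3,3]; P=o-d*o[1]/d[1] if 0 else None
        # nearest point of ray to circle about grip in plane y=0: scan tilt
        best=min((np.linalg.norm(np.cross(np.array([.166*np.cos(t)+(.085-h/1e3)*np.sin(t),0,-.019-(.085-h/1e3)*np.cos(t)+.166*np.sin(t)])-o,d/np.linalg.norm(d))),np.degrees(t)) for t in np.linspace(-.3,2.2,500))
        out.append((round(m["p"],2),np.round(m["position"]),"tilt %.1f err %.1fmm"%(best[1],best[0]*1e3)))
    return out
E
python3 - <<'E'
from h import *
print(tilt(file="w7.png")); s=manip.sense(); print(s["t"],s["tcp_pos"],s["force"],s["ft_torque"],s["finger_gap"],s["gripper_force"])
snap("scene","s7.png")
E
```

```text
[]
38.05 [0.48187542 0.24357614 0.03815551] [ 0.81393588 -0.52947778 -3.64886289] [-0.12848991  0.22708637  0.01768583] 0.12245781930809525 116.8959213187918
```

Run:
```python
import cv2, numpy as np
a=cv2.imread("pics/w7.png"); b=cv2.imread("pics/s7.png")[130:300,230:456]
b=cv2.resize(b,(399,300)); a=cv2.resize(a,(400,300)); cv2.imwrite("pics/v7.png",np.hstack([a,b]))
```

```text
(no output)
```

View pics/v7.png

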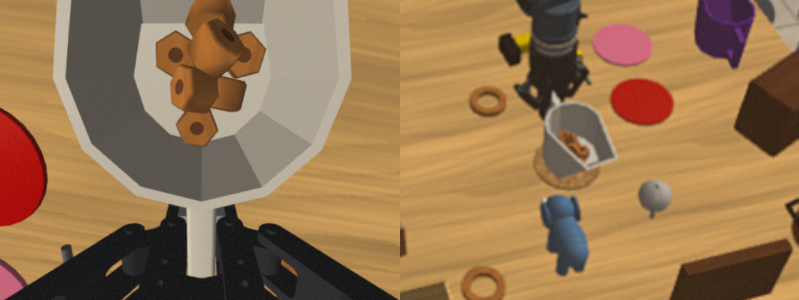

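The jug is held upright clear of the coaster, with all beads inside. I'll lift it and carry it towards the window.

Call:
step_arm --targets "0 0 -15 0; 0 0 -40 0; 0 0 -70 0; 0 0 -100 0; 0 0 -130 0; 0 0 -160 0; -3 15 -190 0; -9 40 -212 0; -16 70 -214 0; -22 100 -216 0; -29 130 -218 0; -36 160 -220 0"

```text
t: 39.3
tcp_pos: [0.4667, 0.0709, 0.2517]
tool_rot: [0.997, 0.077, 0.009, -0.018]
force: [0.0, -0.6, -4.2]
finger_gap: 0.118
gripper_force: 117.0
```

Call:
step_arm --targets "-7 30 -1 0; -14 60 -2 0; -20 90 -3 0; -27 120 -4 0; -34 150 -6 0; -40 175 -7 0; -44 190 -8 0; -45 198 -8 0; -45 200 -8 0; -45 200 -8 0; -45 200 -8 0; -45 200 -8 0"

```text
t: 40.5
tcp_pos: [0.4535, -0.1318, 0.2521]
tool_rot: [0.997, 0.077, 0.009, -0.018]
force: [1.1, 0.4, -4.6]
finger_gap: 0.121
gripper_force: 117.1
```

```bash
cat >> h.py <<'E'
def jugtilt(h=37,file=None):
    "fit tilt from the scene and top views of the spout (grip known)"
    s=manip.sense(); Rm=R.from_quat(s["tool_rot"]).as_matrix(); g=s["tcp_pos"]-Rm[:,2]*.019
    for c in ("scene","top"):
        C,_=snap(c,c+file if file else None)
        for q,r in (("jug_spout",(.166,.085-h/1e3)),("jug",(.078,-h/1e3))):
            best=[]
            for m in manip.mark_of(c,q):
                if m["p"]<.15: continue
                for t in np.linspace(-.2,2.2,200):
                    f=r[0]*np.cos(t)+r[1]*np.sin(t); z=r[1]*np.cos(t)-r[0]*np.sin(t)
                    best.append((np.linalg.norm(proj(C,g+Rm[:,0]*f-Rm[:,2]*z)-m["position"]),np.degrees(t),m["p"]))
            if best: print(c,q,"err px %.1f tilt %.0f p %.2f"%min(best))
    print("t",s["t"],"tcp",s["tcp_pos"].round(4),"F",s["force"].round(2),"M",s["ft_torque"].round(3),s["finger_gap"],s["gripper_force"])
E
python3 - <<'E'
from h import *
jugtilt(); print(R.from_quat(manip.sense()["tool_rot"]).as_matrix().round(3))
E
```

```text
scene jug_spout err px 1.4 tilt 3 p 0.67
scene jug err px 3.6 tilt 13 p 0.86
top jug_spout err px 0.3 tilt 4 p 0.96
top jug err px 0.8 tilt 0 p 0.62
t 40.5 tcp [ 0.4535 -0.1318  0.2521] F [ 1.09  0.38 -4.57] M [-0.065  0.25   0.023] 0.12141118149704605 117.1333014825359
[[ 0.988  0.153  0.015]
 [ 0.153 -0.988  0.037]
 [ 0.021 -0.034 -0.999]]
```

Call:
step_arm --targets "0 0 0 0; 0 0 0 0; 0 0 0 0; 0 0 0 0" --squeeze 60

```text
t: 41.2
tcp_pos: [0.4536, -0.1328, 0.2521]
tool_rot: [0.997, 0.076, 0.009, -0.018]
force: [0.3, -0.3, -3.8]
finger_gap: 0.118
gripper_force: 117.1
```

```bash
python3 -c "
from h import *
jugtilt()"
```

```text
scene jug_spout err px 0.2 tilt -0 p 0.86
scene jug err px 0.6 tilt 5 p 0.72
top jug_spout err px 1.9 tilt 4 p 0.89
top jug err px 0.3 tilt 3 p 0.78
t 41.2 tcp [ 0.4536 -0.1328  0.2521] F [ 0.34 -0.32 -3.76] M [-0.088  0.299 -0.016] 0.11819427900470571 117.14190097991377
```

Call:
step_arm --targets "0 0 0 0; 0 0 0 0; 0 0 0 0; 0 0 0 0" --squeeze 60 --gripper 1

```text
t: 41.9
tcp_pos: [0.4536, -0.1327, 0.2521]
tool_rot: [0.997, 0.077, 0.009, -0.018]
force: [-0.5, 0.3, -3.2]
finger_gap: 0.118
gripper_force: 117.1
```

```bash
python3 -c "
from h import *
jugtilt()"
```

```text
scene jug_spout err px 0.1 tilt 4 p 0.72
scene jug err px 1.4 tilt -2 p 0.28
top jug_spout err px 2.0 tilt 3 p 0.72
top jug err px 1.3 tilt -7 p 0.76
t 41.9 tcp [ 0.4536 -0.1327  0.2521] F [-0.53  0.27 -3.16] M [-0.086  0.261 -0.045] 0.1178672477304009 117.1421746071428
```

Call:
step_arm --targets "0 0 0 0; 0 0 0 0; 0 0 0 0" --squeeze 60 --gripper 0.95

```text
t: 42.5
tcp_pos: [0.4536, -0.1327, 0.2521]
tool_rot: [0.997, 0.077, 0.009, -0.018]
force: [0.7, -0.0, -4.1]
finger_gap: 0.123
gripper_force: 117.1
```

Call:
step_arm --targets "0 0 0 0; 0 0 0 0; 0 0 0 0" --squeeze 60 --gripper 0.89

```text
t: 42.8
tcp_pos: [0.4536, -0.1327, 0.2522]
tool_rot: [0.997, 0.077, 0.009, -0.018]
force: [-0.7, 0.2, -4.0]
finger_gap: 0.116
gripper_force: 117.1
```

The squeeze stays latched in the air, so the friction hinge has to be driven by contact instead. I'll butt the jug's front floor edge against the window frame's outer side, low above the cover, and arc the hand to tilt the jug. First I back off and lower.

Call:
step_arm --targets "-25 3 0 0; -50 5 20 0; -66 6 50 0; -66 6 80 0; -66 7 110 0; -66 7 135 0; -66 7 146 0; -66 7 146 0; -66 7 146 0" --gripper 1 --squeeze 120

```text
t: 43.7
tcp_pos: [0.3923, -0.1447, 0.1049]
tool_rot: [0.997, 0.077, 0.009, -0.018]
force: [0.3, 0.3, -3.8]
finger_gap: 0.123
gripper_force: 117.3
```

```bash
python3 -c "
from h import *
jugtilt(file='8.png')
im=cv2.imread('pics/scene8.png')[140:350,60:340]; cv2.imwrite('pics/v8.png',cv2.resize(im,(800,600),interpolation=cv2.INTER_CUBIC))"
```

```text
scene jug_spout err px 0.9 tilt 4 p 0.58
scene jug err px 4.1 tilt 12 p 0.75
top jug_spout err px 1.9 tilt 8 p 0.70
top jug err px 1.5 tilt -11 p 0.79
t 43.7 tcp [ 0.3923 -0.1447  0.1049] F [ 0.25  0.34 -3.8 ] M [-0.028  0.226 -0.009] 0.12296713903135112 117.2784058470279
```

View pics/v8.png

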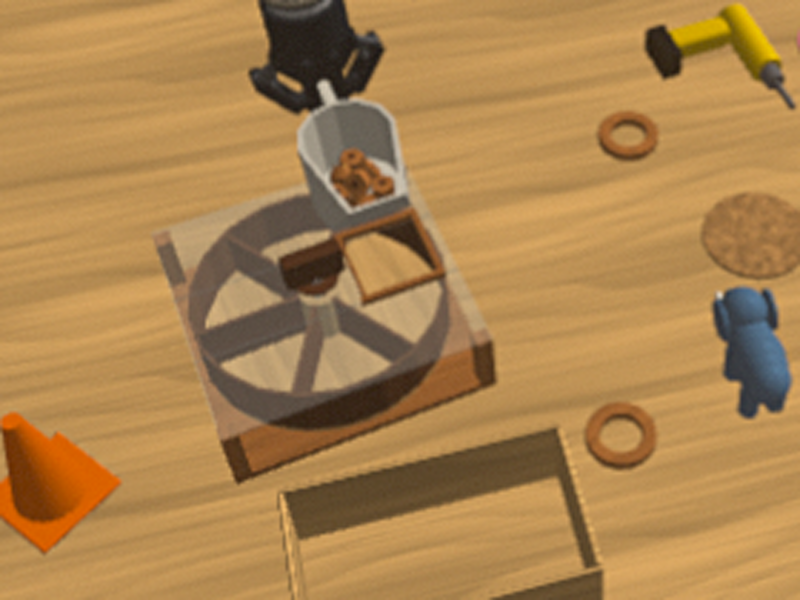

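The jug is upright just short of the window (spout near (370,210) in the crop). I'll lower it to touch the cover, then push forward.

Call:
step_arm --targets "0 0 2 0; 0 0 4 0; 0 0 4 0; 0 0 4 0"

```text
t: 44.4
tcp_pos: [0.3917, -0.1441, 0.1005]
tool_rot: [0.997, 0.077, 0.009, -0.018]
force: [-0.5, -0.2, -3.0]
finger_gap: 0.121
gripper_force: 117.3
```

Call:
step_arm --targets "2 0 0 0; 4 0 0 0; 6 0 0 0; 8 0 0 0; 8 0 0 0; 8 0 0 0"

```text
t: 45.0
tcp_pos: [0.394, -0.1419, 0.1008]
tool_rot: [0.997, 0.078, 0.004, -0.02]
force: [-18.7, -10.0, 6.5]
finger_gap: 0.123
gripper_force: 118.8
```

Call:
step_arm --targets "1 0 -5 0; 3 0 -9 0; 5 0 -13 0; 7 0 -17 0; 7 0 -17 0; 7 0 -17 0"

```text
t: 45.6
tcp_pos: [0.4066, -0.1424, 0.1181]
tool_rot: [0.997, 0.077, 0.009, -0.018]
force: [0.4, 0.4, -3.3]
finger_gap: 0.121
gripper_force: 117.3
```

```bash
python3 -c "
from h import *
jugtilt()"
```

```text
scene jug_spout err px 1.2 tilt 4 p 0.62
scene jug err px 230.2 tilt -11 p 0.85
top jug_spout err px 1.2 tilt -0 p 0.72
top jug err px 0.7 tilt 11 p 0.59
t 45.6 tcp [ 0.4066 -0.1424  0.1181] F [ 0.43  0.41 -3.27] M [-0.096  0.266  0.013] 0.12129449019191829 117.29995165485889
```

Call:
step_arm --targets "-10 0 0 0; -20 0 0 0; -28 0 0 0; -28 0 10 0; -28 0 18 0; -28 0 21 0; -28 0 22 0; -28 0 22 0"

```text
t: 46.7
tcp_pos: [0.378, -0.1456, 0.0961]
tool_rot: [0.997, 0.077, 0.008, -0.018]
force: [-4.7, -0.8, 8.5]
finger_gap: 0.119
gripper_force: 119.0
```

Call:
step_arm --targets "0 0 1 0; 0 0 2 0; 0 0 3 0; 0 0 3 0; 0 0 3 0"

```text
t: 47.2
tcp_pos: [0.3775, -0.1451, 0.0943]
tool_rot: [0.997, 0.077, 0.009, -0.018]
force: [-11.6, 0.5, 24.4]
finger_gap: 0.118
gripper_force: 121.1
```

Call:
step_arm --targets "0 0 -2 0; 0 0 -2 0; 0 0 -2 0; 0 0 -2 0" --gripper 0.8

```text
t: 47.6
tcp_pos: [0.3793, -0.146, 0.0943]
tool_rot: [0.997, 0.077, 0.009, -0.018]
force: [0.2, -0.4, 0.5]
finger_gap: 0.202
gripper_force: 0.0
```

Call:
step_arm --targets "0 0 0 0; 0 0 0 0; 0 0 0 0; 0 0 0 0" --gripper 1 --squeeze 35

```text
t: 48.0
tcp_pos: [0.3792, -0.1461, 0.0944]
tool_rot: [0.997, 0.076, 0.009, -0.018]
force: [-1.5, -1.4, 1.2]
finger_gap: 0.131
gripper_force: 35.7
```

Call:
step_arm --targets "0 0 -2 0; 0 0 -4 0; 0 0 -6 0; 0 0 -8 0; 0 0 -8 0; 0 0 -8 0"

```text
t: 48.6
tcp_pos: [0.3788, -0.1461, 0.1024]
tool_rot: [0.997, 0.077, 0.009, -0.018]
force: [-0.5, -0.0, -3.8]
finger_gap: 0.134
gripper_force: 34.9
```

```bash
python3 -c "
from h import *
jugtilt()"
```

```text
scene jug_spout err px 3.6 tilt 3 p 0.92
scene jug err px 2.6 tilt -6 p 0.91
top jug_spout err px 0.1 tilt -1 p 0.98
top jug err px 1.3 tilt 7 p 0.82
t 48.6 tcp [ 0.3788 -0.1461  0.1024] F [-0.53 -0.02 -3.81] M [-0.081  0.252  0.014] 0.13361061656233117 34.9217914044857
```

Call:
step_arm --targets "0 0 4 0; 0 0 8 0; 0 0 8 0; 0 0 8 0"

```text
t: 49.3
tcp_pos: [0.3789, -0.1459, 0.0944]
tool_rot: [0.997, 0.076, 0.009, -0.018]
force: [-1.0, -0.1, -1.6]
finger_gap: 0.136
gripper_force: 35.3
```

Call:
step_arm --targets "0 0 0 0; 0 0 0 0; 0 0 0 0" --gripper 0.8

```text
t: 49.6
tcp_pos: [0.3794, -0.1461, 0.0946]
tool_rot: [0.997, 0.077, 0.009, -0.018]
force: [0.1, 0.1, -0.9]
finger_gap: 0.198
gripper_force: 0.0
```

Call:
step_arm --targets "0 0 0 0; 0 0 0 0; 0 0 0 0; 0 0 0 0; 0 0 -2 0; 0 0 -4 0; 0 0 -6 0; 0 0 -8 0; 0 0 -8 0; 0 0 -8 0" --gripper 1 --squeeze 20

```text
t: 50.6
tcp_pos: [0.3787, -0.146, 0.1024]
tool_rot: [0.997, 0.077, 0.009, -0.018]
force: [-1.2, 1.0, -2.0]
finger_gap: 0.139
gripper_force: 20.3
```

```bash
python3 -c "
from h import *
jugtilt()"
```

```text
scene jug_spout err px 1.6 tilt 7 p 0.92
scene jug err px 4.0 tilt -11 p 0.15
top jug_spout err px 1.3 tilt 11 p 0.94
top jug err px 2.9 tilt -2 p 0.74
t 50.6 tcp [ 0.3787 -0.146   0.1024] F [-1.2   0.97 -2.03] M [-0.074  0.196 -0.004] 0.13942941173044715 20.3190815448761
```

At 20 N the hinge slips under gravity (tilt about 5-8°, part of the weight still on the cover), while 35 N holds. So I keep 20 N and tilt slowly with the jug's front always supported, first by the cover and then by the near frame bar.

Call:
step_arm --targets "2 0 -5 0; 5 0 -10 0; 7 0 -14 0; 10 0 -18 0; 13 -1 -22 0; 16 -1 -26 0; 19 -1 -30 0; 23 -1 -34 0; 23 -1 -34 0; 23 -1 -34 0"

```text
t: 51.9
tcp_pos: [0.401, -0.1429, 0.1369]
tool_rot: [0.997, 0.077, 0.009, -0.018]
force: [-0.5, 0.2, -4.4]
finger_gap: 0.14
gripper_force: 20.5
```

```bash
python3 -c "
from h import *
jugtilt()"
```

```text
scene jug_spout err px 0.6 tilt 21 p 0.55
scene jug err px 2.9 tilt 13 p 0.73
top jug_spout err px 1.6 tilt 22 p 0.82
top jug err px 1.8 tilt 21 p 0.77
t 51.9 tcp [ 0.401  -0.1429  0.1369] F [-0.53  0.22 -4.4 ] M [-0.08   0.246 -0.031] 0.1404272509161398 20.47890990972519
```

Call:
step_arm --targets "0 0 -50 0; 0 0 -60 0; 0 0 -60 0; 0 0 -60 0"

```text
t: 52.6
tcp_pos: [0.3995, -0.1447, 0.1965]
tool_rot: [0.997, 0.076, 0.009, -0.018]
force: [-0.1, 0.3, -4.4]
finger_gap: 0.139
gripper_force: 19.6
```

```bash
python3 -c "
from h import *
jugtilt()"
```

```text
scene jug_spout err px 0.6 tilt 70 p 0.80
scene jug err px 0.2 tilt 0 p 0.90
top jug_spout err px 2.7 tilt 38 p 0.91
top jug err px 0.2 tilt 49 p 0.78
t 52.6 tcp [ 0.3995 -0.1447  0.1965] F [-0.11  0.33 -4.36] M [-0.105  0.279 -0.015] 0.13873504696209588 19.59424316883087
```

```bash
cat >> h.py <<'E'
def jt(h=37):
    s=manip.sense(); Rm=R.from_quat(s["tool_rot"]).as_matrix(); g=s["tcp_pos"]-Rm[:,2]*.019
    ts=np.radians(np.arange(-5,125,1.)); tot=0; txt=""
    for c in ("scene","top","wrist"):
        C,_=snap(c)
        for q,r in (("jug_spout",(.166,.085-h/1e3)),("jug",(.078,-h/1e3))):
            ms=[m for m in manip.mark_of(c,q) if m["p"]>.15]
            e=np.array([min([np.linalg.norm(proj(C,g+Rm[:,0]*(r[0]*np.cos(t)+r[1]*np.sin(t))-Rm[:,2]*(r[1]*np.cos(t)-r[0]*np.sin(t)))-m["position"]) for m in ms]+[99]) for t in ts])
            e=e/(3 if c=="wrist" else 1); txt+="%s %s %.0f(%.1f) "%(c,q,np.degrees(ts[e.argmin()]),e.min()); tot=tot+np.minimum(e,8)**2
    print("TILT",np.degrees(ts[tot.argmin()]),"cost",tot.min(),txt); print("t",s["t"],"tcp",s["tcp_pos"].round(4),"F",s["force"].round(1),s["finger_gap"].round(3))
    return g,Rm
E
python3 -c "
from h import *
jt()"
```

```text
TILT 44.0 cost 98.18842215752203 scene jug_spout 53(1.8) scene jug 34(1.4) top jug_spout 39(2.2) top jug 48(1.4) wrist jug_spout -5(33.0) wrist jug 45(0.4) Traceback (most recent call last):
  File "<string>", line 3, in <module>
    jt()
    ~~^^
  File "h.py", line 60, in jt
    print("TILT",np.degrees(ts[tot.argmin()]),"cost",tot.min(),txt); print("t",s["t"],"tcp",s["tcp_pos"].round(4),"F",s["force"].round(1),s["finger_gap"].round(3))
                                                                                                                                          ^^^^^^^^^^^^^^^^^^^^^
AttributeError: 'float' object has no attribute 'round'
```

Call:
step_arm --targets "0 0 -50 0; 0 0 -60 0; 0 0 -60 0; 0 0 -60 0"

```text
t: 53.75
tcp_pos: [0.3984, -0.1468, 0.2562]
tool_rot: [0.997, 0.077, 0.009, -0.018]
force: [0.7, -0.3, -4.5]
finger_gap: 0.137
gripper_force: 19.7
```

```bash
sed -i 's/s\["finger_gap"\].round(3)/s["finger_gap"]/' h.py; python3 -c "
from h import *
jt()"
```

```text
TILT 56.0 cost 30.936966000735715 scene jug_spout 69(2.7) scene jug -5(0.9) top jug_spout 55(1.1) top jug 58(0.1) wrist jug_spout 56(0.7) wrist jug 56(0.4) 
t 53.75 tcp [ 0.3984 -0.1468  0.2562] F [ 0.7 -0.3 -4.5] 0.1367785533584535
```

Call:
step_arm --targets "-10 0 10 0; -20 0 20 0; -30 0 32 0; -33 0 45 0; -33 0 58 0; -33 0 68 0; -33 0 76 0; -33 0 78 0; -33 0 78 0; -33 0 78 0"

```text
t: 55.2
tcp_pos: [0.3681, -0.1498, 0.1785]
tool_rot: [0.997, 0.077, 0.009, -0.018]
force: [-0.1, -0.0, -4.0]
finger_gap: 0.136
gripper_force: 19.7
```

Call:
step_arm --targets "0 0 2 0; 0 0 4 0; 0 0 6 0; 0 0 8 0; 0 0 8 0; 0 0 8 0"

```text
t: 55.8
tcp_pos: [0.3678, -0.1492, 0.1701]
tool_rot: [0.997, 0.077, 0.009, -0.018]
force: [0.3, -0.3, -4.6]
finger_gap: 0.142
gripper_force: 19.7
```

```bash
python3 -c "
from h import *
jt()
snap('scene','s9.png'); im=cv2.imread('pics/s9.png')[150:300,120:320]; cv2.imwrite('pics/v9.png',cv2.resize(im,(800,600),interpolation=cv2.INTER_CUBIC))"
```

```text
TILT 57.00000000000001 cost 25.034860185384247 scene jug_spout 71(3.1) scene jug 53(0.2) top jug_spout 58(1.4) top jug 56(0.7) wrist jug_spout 56(0.8) wrist jug 57(0.1) 
t 55.8 tcp [ 0.3678 -0.1492  0.1701] F [ 0.3 -0.3 -4.6] 0.14184017273759905
```

View pics/v9.png

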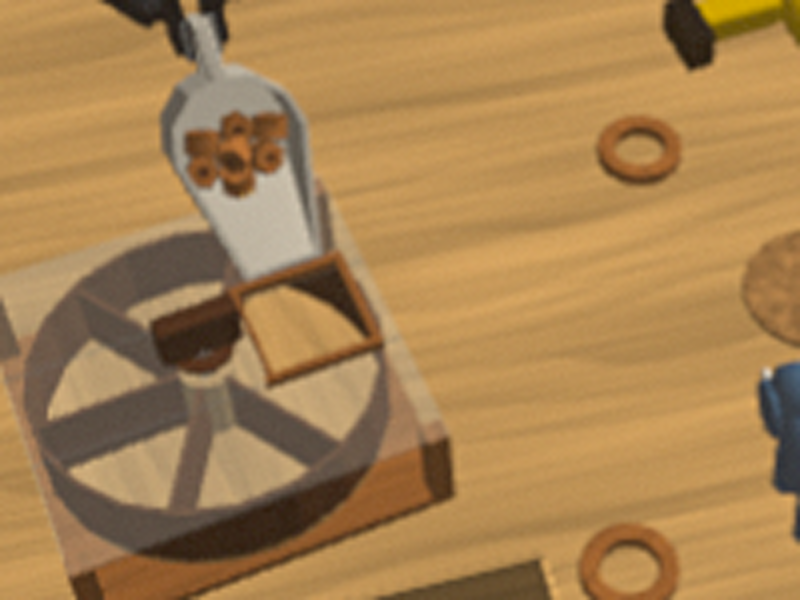

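The scene crop shows the lip butting the near frame bar at about (280,270), with all seven beads at the back of the jug. I'll push forward along an arc about the lip.

Call:
step_arm --targets "2 0 0 0; 4 0 0 0; 6 0 0 0; 6 0 0 0; 6 0 0 0"

```text
t: 56.8
tcp_pos: [0.3732, -0.148, 0.1704]
tool_rot: [0.997, 0.077, 0.008, -0.018]
force: [-5.8, -0.1, 1.5]
finger_gap: 0.135
gripper_force: 20.4
```

Call:
step_arm --targets "4 0 -4 0; 8 0 -8 0; 12 0 -12 0; 16 0 -15 0; 20 0 -18 0; 20 0 -18 0; 20 0 -18 0"

```text
t: 57.5
tcp_pos: [0.3939, -0.146, 0.1888]
tool_rot: [0.997, 0.076, 0.01, -0.018]
force: [-0.2, 0.7, -3.8]
finger_gap: 0.139
gripper_force: 19.5
```

```bash
python3 -c "
from h import *
jt()"
```

```text
TILT 67.0 cost 37.19689895555036 scene jug_spout 70(0.9) scene jug 61(2.8) top jug_spout 66(3.9) top jug 66(0.1) wrist jug_spout 68(1.5) wrist jug 69(1.2) 
t 57.5 tcp [ 0.3939 -0.146   0.1888] F [-0.2  0.7 -3.8] 0.13893146250498847
```

Call:
step_arm --targets "4 0 -3 0; 9 0 -6 0; 13 0 -8 0; 17 0 -11 0; 22 0 -14 0; 26 0 -16 0; 30 0 -18 0; 35 0 -21 0; 35 0 -21 0; 35 0 -21 0"

```text
t: 58.95
tcp_pos: [0.428, -0.1414, 0.2105]
tool_rot: [0.997, 0.077, 0.009, -0.018]
force: [-2.4, 0.6, 0.1]
finger_gap: 0.138
gripper_force: 19.9
```

```bash
python3 -c "
from h import *
jt()
snap('scene','s10.png')
print([ (round(m['p'],2),np.round(m['position'])) for m in manip.recognise('scene','bead3')])"
```

```text
TILT 82.0 cost 46.043701604694 scene jug_spout 83(0.6) scene jug 82(5.2) top jug_spout 80(3.1) top jug 85(0.4) wrist jug_spout 81(0.3) wrist jug 82(1.1) 
t 58.95 tcp [ 0.428  -0.1414  0.2105] F [-2.4  0.6  0.1] 0.13774005747305923
[(0.46, array([180., 187.])), (0.38, array([187., 187.]))]
```

Call:
step_arm --targets "3 0 -4 0; 6 0 -6 0; 9 0 -7 0; 12 0 -8 0; 15 0 -9 0; 18 0 -10 0; 22 0 -11 0; 26 0 -12 0; 26 0 -12 0; 26 0 -12 0; 26 0 -12 0"

```text
t: 60.6
tcp_pos: [0.4533, -0.1379, 0.2229]
tool_rot: [0.997, 0.076, 0.009, -0.018]
force: [0.3, 0.0, -4.0]
finger_gap: 0.138
gripper_force: 19.8
```

```bash
python3 -c "
from h import *
jt()
snap('scene','s11.png'); im=cv2.imread('pics/s11.png')[150:300,120:320]; cv2.imwrite('pics/v11.png',cv2.resize(im,(800,600),interpolation=cv2.INTER_CUBIC))
for c in ('scene','wrist'):
  print([ (round(m['p'],2),np.round(m['position'])) for m in manip.recognise(c,'bead3')])"
```

```text
TILT 90.0 cost 21.55643797222479 scene jug_spout 88(2.0) scene jug 91(0.5) top jug_spout 87(0.6) top jug 89(1.4) wrist jug_spout 90(1.2) wrist jug 92(0.3) 
t 60.6 tcp [ 0.4533 -0.1379  0.2229] F [ 0.3  0.  -4. ] 0.13794902584683308
[(0.43, array([192., 198.])), (0.38, array([186., 186.]))]
[(0.65, array([261.,  70.])), (0.63, array([305.,  90.]))]
```

Call:
step_arm --targets "4 0 -1 0; 8 0 -2 0; 12 0 -3 0; 16 0 -4 0; 20 0 -5 0; 24 0 -5 0; 28 0 -6 0; 32 0 -6 0; 32 0 -6 0; 32 0 -6 0; 32 0 -6 0"

```text
t: 62.3
tcp_pos: [0.4847, -0.1332, 0.2297]
tool_rot: [0.997, 0.076, 0.009, -0.018]
force: [-1.7, -0.7, -2.9]
finger_gap: 0.135
gripper_force: 19.8
```

```bash
python3 -c "
from h import *
jt()
snap('scene','s12.png'); im=cv2.imread('pics/s12.png')[150:300,120:320]; cv2.imwrite('pics/v12.png',cv2.resize(im,(800,600),interpolation=cv2.INTER_CUBIC))
for c in ('scene','wrist'):
  print([ (round(m['p'],2),np.round(m['position'])) for m in manip.recognise(c,'bead3')])"
```

```text
TILT 102.0 cost 93.4312445513346 scene jug_spout 100(3.8) scene jug 100(2.2) top jug_spout -5(99.0) top jug 106(0.8) wrist jug_spout 102(1.1) wrist jug 103(0.4) 
t 62.3 tcp [ 0.4847 -0.1332  0.2297] F [-1.7 -0.7 -2.9] 0.13503451379812187
[(0.6, array([193., 198.])), (0.39, array([175., 198.]))]
[(0.71, array([261., 109.])), (0.61, array([303., 130.]))]
```

View pics/v12.png

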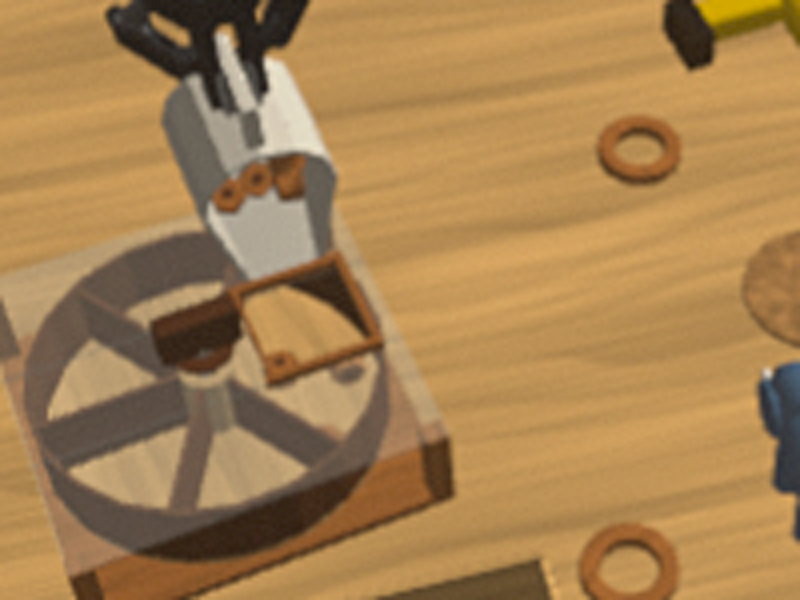

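Two beads are already in the compartment ((280,360) and (350,370)), and the rest are sliding in the jug. I'll tilt a little further.

Call:
step_arm --targets "4 0 0 0; 8 0 0 0; 12 0 0 0; 16 0 0 0; 20 0 0 0; 24 0 0 0; 26 0 0 0; 26 0 0 0; 26 0 0 0; 26 0 0 0; 26 0 0 0; 26 0 0 0"

```text
t: 64.1
tcp_pos: [0.5102, -0.1292, 0.2301]
tool_rot: [0.997, 0.076, 0.009, -0.018]
force: [-1.3, 0.3, -2.9]
finger_gap: 0.135
gripper_force: 19.9
```

```bash
python3 -c "
from h import *
jt()
snap('scene','s13.png')
for c in ('scene','wrist','top'):
  print([ (round(m['p'],2),np.round(m['position'])) for m in manip.recognise(c,'bead3')])"
```

```text
TILT 110.0 cost 122.66295304754584 scene jug_spout 107(3.9) scene jug 112(5.2) top jug_spout -5(99.0) top jug 116(0.5) wrist jug_spout 109(1.2) wrist jug 112(0.2) 
t 64.1 tcp [ 0.5102 -0.1292  0.2301] F [-1.3  0.3 -2.9] 0.13512621720809734
[(0.72, array([186., 234.])), (0.62, array([192., 200.]))]
[(0.97, array([262., 138.])), (0.81, array([299., 153.]))]
[]
```

Call:
step_arm --targets "5 0 1 0; 9 0 1 0; 13 0 2 0; 13 0 2 0; 13 0 2 0; 13 0 2 0; 13 0 2 0; 13 0 2 0"

```text
t: 65.55
tcp_pos: [0.5234, -0.1273, 0.2286]
tool_rot: [0.997, 0.076, 0.009, -0.018]
force: [-0.1, 0.3, 0.9]
finger_gap: 0.137
gripper_force: 20.4
```

```bash
python3 -c "
from h import *
jt()
ex=np.array([.9866,.1633,0]);ey=np.array([-.1633,.9866,0]);B=np.array([.558,-.1885,0])
for c in ('scene','wrist','top'):
  C,_=snap(c,c+'14.png')
  for m in manip.masks_of(c,'bead3'):
    if m['p']<.15: continue
    P=at_z(C,m['position'],.024)-B; print(c,round(m['p'],2),np.round(m['position']),m['pixels'].sum(),'box xy',np.round([P@ex,P@ey],3))
im=cv2.imread('pics/scene14.png'); hsv=cv2.cvtColor(im,cv2.COLOR_BGR2HSV)
"
```

```text
TILT 114.00000000000001 cost 209.19765803867028 scene jug_spout 113(3.5) scene jug 117(0.1) top jug_spout -5(99.0) top jug 114(0.9) wrist jug_spout 96(23.1) wrist jug -5(33.0) 
t 65.55 tcp [ 0.5234 -0.1273  0.2286] F [-0.1  0.3  0.9] 0.1369566781101659
scene 0.24 [323. 262.] 932 box xy [0.207 0.352]
wrist 0.92 [259. 148.] 447 box xy [0.011 0.096]
wrist 0.64 [301. 169.] 416 box xy [-0.01   0.054]
top 0.23 [354. 221.] 235 box xy [-0.043  0.077]
```

Call:
step_arm --targets "2 0 -4 0; 5 0 -8 0; 9 0 -12 0; 13 0 -14 0; 17 0 -14 0; 21 0 -14 0; 25 0 -14 0; 25 0 -14 0; 25 0 -14 0"

```text
t: 67.2
tcp_pos: [0.5475, -0.1238, 0.2427]
tool_rot: [0.997, 0.077, 0.009, -0.018]
force: [0.1, 0.7, -3.5]
finger_gap: 0.135
gripper_force: 19.9
```

```bash
python3 -c "
from h import *
F=[]
for c in ('scene','wrist','top'):
  C,im=snap(c,c+'15.png'); F.append(manip.sense()['force'][2])
for i in range(7): manip.snapshot('top'); F.append(manip.sense()['force'][2])
print(np.round(F,2),np.mean(F)); jt()
a=cv2.imread('pics/scene15.png')[165:285,120:280]; b=cv2.imread('pics/wrist15.png')[0:300,120:520]
cv2.imwrite('pics/v15.png',np.hstack([cv2.resize(a,(400,300),interpolation=cv2.INTER_CUBIC),b]))
"
```

```text
[-3.96 -2.79 -3.53 -3.68 -3.81 -3.7  -3.77 -3.79 -2.66 -3.45] -3.5142123091982116
TILT 114.00000000000001 cost 157.35302630058425 scene jug_spout 112(3.2) scene jug 113(2.0) top jug_spout -5(99.0) top jug 119(0.4) wrist jug_spout -5(33.0) wrist jug 117(0.3) 
t 67.7 tcp [ 0.5476 -0.1239  0.2429] F [ 1.2  0.1 -3.5] 0.1372747496602974
```

View pics/v15.png

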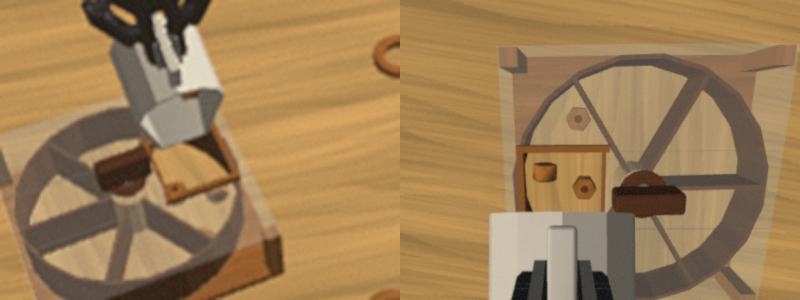

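The crop shows three beads in the wide compartment and one still in the jug's mouth at (190,95), and the force suggests about three are left in the jug, perhaps arched. The lip is over the window, so I'll shake the jug gently.

Call:
step_arm --targets "0 -12 0 0; 0 2 0 0; 0 -14 0 0; 0 2 0 0; 0 -14 0 0; 0 2 0 0; 0 -14 0 0; 0 2 0 0; 0 -6 0 0; 0 -6 0 0; 0 -6 0 0; 0 -6 0 0"

```text
t: 69.35
tcp_pos: [0.5466, -0.1178, 0.2431]
tool_rot: [0.997, 0.077, 0.009, -0.018]
force: [0.7, 0.5, -3.7]
finger_gap: 0.136
gripper_force: 20.0
```

```bash
cat > chk.py <<'E'
from h import *
ex=np.array([.9866,.1633,0]);ey=np.array([-.1633,.9866,0]);B=np.array([.558,-.1885,0])
F=[]
for i in range(12): manip.snapshot('top'); F.append(manip.sense()['force'][2])
print('Fz',np.mean(F),np.std(F)/3.4)
for c in ('scene','wrist','top'):
  C,_=snap(c)
  for m in manip.masks_of(c,'bead3'):
    if m['p']<.1: continue
    P=at_z(C,m['position'],.024)-B; print(c,round(m['p'],2),np.round(m['position']),m['pixels'].sum(),'box xy',np.round([P@ex,P@ey],3))
jt()
E
python3 chk.py
```

```text
Fz -3.2655094886873943 0.14622082474217563
scene 0.53 [197. 205.] 31 box xy [-0.124  0.112]
wrist 0.9 [308. 189.] 421 box xy [-0.01   0.051]
wrist 0.85 [267. 172.] 457 box xy [0.008 0.095]
TILT 113.0 cost 152.16792099548346 scene jug_spout 111(0.3) scene jug 109(2.2) top jug_spout -5(99.0) top jug 120(1.2) wrist jug_spout -5(33.0) wrist jug 115(0.4) 
t 70.25 tcp [ 0.5467 -0.118   0.2431] F [-0.4  0.3 -3.4] 0.13830140242325104
```

Call:
step_arm --targets "0 0 -12 0; 0 0 -24 0; 0 0 -36 0; 0 0 -44 0; 0 0 0 0; 0 0 0 0; 0 -8 0 0; 0 8 0 0; 0 -8 0 0; 0 8 0 0; 0 0 0 0; 0 0 0 0"

```text
t: 71.9
tcp_pos: [0.5469, -0.1176, 0.2441]
tool_rot: [0.997, 0.077, 0.01, -0.018]
force: [-0.3, 0.6, -3.1]
finger_gap: 0.138
gripper_force: 20.2
```

```bash
python3 chk.py
```

```text
Fz -3.2467697167403755 0.1774902815101757
wrist 0.8 [309. 188.] 411 box xy [-0.009  0.05 ]
wrist 0.73 [307. 162.] 432 box xy [0.019 0.053]
wrist 0.41 [326. 155.] 72 box xy [0.026 0.033]
TILT 110.0 cost 97.64993266794974 scene jug_spout 109(3.6) scene jug 110(2.4) top jug_spout -5(99.0) top jug 119(0.7) wrist jug_spout 109(0.5) wrist jug 112(0.2) 
t 72.8 tcp [ 0.5467 -0.118   0.2431] F [ 0.2 -1.1 -2.1] 0.13717331129977375
```

Call:
step_arm --targets "0 0 -12 0; 0 0 -24 0; 0 0 -36 0; 0 0 -44 0; 0 0 0 0; 0 0 0 0; 0 0 -15 0; 0 0 -30 0; 0 0 -44 0; 0 0 0 0; 0 0 0 0; 0 0 0 0"

```text
t: 74.45
tcp_pos: [0.5461, -0.1177, 0.2435]
tool_rot: [0.997, 0.077, 0.008, -0.018]
force: [0.4, 0.7, -2.6]
finger_gap: 0.136
gripper_force: 20.2
```

```bash
python3 chk.py
python3 - <<'E'
from h import *
# brown blob count at scene jug mouth region & window
for c in ("scene","wrist"):
  C,im=snap(c,c+"17.png"); hsv=cv2.cvtColor(im,cv2.COLOR_RGB2HSV)
  W=np.array([.5464,-.1185,.09]); p=proj(C,W); print(c,"window px",p.round())
E
```

```text
Fz -3.1151204350671162 0.13327961443414327
scene 0.42 [325. 224.] 1012 box xy [0.096 0.421]
wrist 0.72 [265. 175.] 415 box xy [0.005 0.097]
wrist 0.71 [308. 184.] 309 box xy [-0.005  0.052]
TILT 107.0 cost 79.94394886779456 scene jug_spout 107(1.3) scene jug 108(2.9) top jug_spout -5(99.0) top jug 108(1.0) wrist jug_spout 106(0.9) wrist jug 109(0.3) 
t 75.35 tcp [ 0.5467 -0.118   0.243 ] F [ 0.2  0.1 -3.5] 0.14037910763699535
scene window px [196. 226.]
wrist window px [289. 195.]
```

The shakes freed more beads and the weight has dropped to about empty. Now I bring the jug's tilt back: hook the lip inside the near frame bar and draw the hand back along the arc.

Call:
step_arm --targets "-5 0 5 0; -12 0 11 0; -20 0 13 0; -28 0 13 0; -36 0 13 0; -46 0 14 0; -56 0 15 0; -66 0 16 0; -76 0 18 0; -86 0 20 0; -86 0 20 0; -86 0 20 0"

```text
t: 77.1
tcp_pos: [0.4613, -0.1303, 0.2209]
tool_rot: [0.997, 0.076, 0.008, -0.018]
force: [-0.1, -0.2, -2.7]
finger_gap: 0.137
gripper_force: 20.1
```

```bash
python3 chk.py
```

```text
Fz -3.235392675290577 0.13344087612718333
wrist 0.98 [312. 105.] 483 box xy [-0.009  0.051]
wrist 0.87 [311.  72.] 576 box xy [0.021 0.052]
wrist 0.78 [304.  52.] 282 box xy [0.037 0.059]
wrist 0.75 [264.  87.] 548 box xy [0.008 0.096]
wrist 0.71 [329.  55.] 366 box xy [0.035 0.036]
wrist 0.56 [329.  78.] 182 box xy [0.015 0.035]
top 0.56 [362. 209.] 25 box xy [-0.011  0.047]
top 0.52 [358. 198.] 40 box xy [0.024 0.052]
TILT 85.0 cost 45.72087201990803 scene jug_spout 83(2.8) scene jug 78(0.9) top jug_spout 82(1.5) top jug 90(0.7) wrist jug_spout 86(0.5) wrist jug 87(0.2) 
t 78.0 tcp [ 0.462  -0.1303  0.2213] F [-0.3 -0.4 -2.9] 0.13386263636848048
```

Six beads are visible in the wide compartment. I'll carry the jug (tilt about 85°) to free table at about (0.57, 0.06) and press it upright there.

Call:
step_arm --targets "0 0 -12 0; 0 0 -26 0; 4 -6 -40 0; 12 -18 -46 0; 26 -34 -46 0; 42 -53 -46 0; 58 -73 -46 0; 74 -93 -46 0; 90 -113 -46 0; 106 -133 -46 0; 120 -152 -46 0; 130 -165 -46 0"

```text
t: 79.65
tcp_pos: [0.5649, 0.0522, 0.2755]
tool_rot: [0.997, 0.077, 0.009, -0.018]
force: [-0.1, -0.1, -2.9]
finger_gap: 0.138
gripper_force: 20.1
```

Call:
step_arm --targets "4 -4 0 0; 6 -6 8 0; 6 -6 24 0; 6 -6 42 0; 6 -6 60 0; 6 -6 78 0; 6 -6 94 0; 6 -6 106 0; 6 -6 114 0; 6 -6 118 0; 6 -6 118 0; 6 -6 118 0"

```text
t: 80.85
tcp_pos: [0.5718, 0.0618, 0.1586]
tool_rot: [0.997, 0.077, 0.01, -0.018]
force: [-0.5, -0.4, -3.6]
finger_gap: 0.138
gripper_force: 20.0
```

```bash
python3 chk.py
```

```text
Fz -3.207569015170486 0.10866973015081059
wrist 0.88 [543. 251.] 346 box xy [0.008 0.023]
wrist 0.68 [509. 270.] 824 box xy [-0.01  0.05]
wrist 0.64 [513. 251.] 167 box xy [0.008 0.05 ]
top 0.6 [360. 207.] 43 box xy [-0.006  0.05 ]
top 0.56 [360. 198.] 32 box xy [0.022 0.046]
TILT 88.0 cost 90.7028129485105 scene jug_spout 89(2.6) scene jug 93(2.0) top jug_spout 113(78.6) top jug 91(0.1) wrist jug_spout 86(0.5) wrist jug 87(0.3) 
t 81.75 tcp [0.5713 0.0619 0.158 ] F [-0.  -0.1 -3.4] 0.1381724648104488
```

Call:
step_arm --targets "0 0 8 0; 0 0 14 0; -4 0 16 0; -10 0 19 0; -17 0 22 0; -25 0 26 0; -33 0 30 0; -41 0 36 0; -49 0 42 0; -57 0 48 0; -57 0 49 0; -57 0 49 0"

```text
t: 83.4
tcp_pos: [0.5141, 0.0552, 0.1074]
tool_rot: [0.997, 0.076, 0.007, -0.018]
force: [-1.6, -0.5, -0.8]
finger_gap: 0.137
gripper_force: 21.6
```

```bash
python3 -c "
from h import *
jt()"
```

```text
TILT 63.0 cost 134.76707563006752 scene jug_spout 61(1.5) scene jug 59(1.0) top jug_spout 40(90.2) top jug -5(52.1) wrist jug_spout 63(0.4) wrist jug 63(0.5) 
t 83.4 tcp [0.5141 0.0552 0.1074] F [-1.6 -0.5 -0.8] 0.137136525186158
```

Call:
step_arm --targets "-6 0 6 0; -12 0 12 0; -16 0 17 0; -22 0 19 0; -29 0 22 0; -36 0 25 0; -44 0 29 0; -52 0 35 0; -60 0 41 0; -60 0 41 0; -60 0 41 0"

```text
t: 84.95
tcp_pos: [0.4557, 0.0476, 0.0658]
tool_rot: [0.997, 0.076, 0.008, -0.018]
force: [-3.8, -1.2, 4.6]
finger_gap: 0.137
gripper_force: 28.5
```

```bash
python3 -c "
from h import *
jt()"
```

```text
TILT 29.999999999999996 cost 142.04931056894782 scene jug_spout 30(0.7) scene jug 40(0.1) top jug_spout -5(99.0) top jug 25(2.0) wrist jug_spout -5(33.0) wrist jug 32(0.3) 
t 84.95 tcp [0.4557 0.0476 0.0658] F [-3.8 -1.2  4.6] 0.1370082030185886
```

Call:
step_arm --targets "-5 0 5 0; -10 0 9 0; -14 0 14 0; -18 0 20 0; -22 0 26 0; -25 0 31 0; -28 0 37 0; -31 0 43 0; -33 0 48 0; -33 0 49 0; -33 0 49 0; -33 0 49 0"

```text
t: 86.6
tcp_pos: [0.4236, 0.044, 0.0161]
tool_rot: [0.997, 0.076, 0.008, -0.018]
force: [-4.6, -4.7, 10.7]
finger_gap: 0.136
gripper_force: 28.2
```

```bash
python3 -c "
from h import *
jt()
C,im=snap('wrist','w20.png')
for c in ('wrist','scene'):
  C,_=snap(c)
  print(c,[(round(m['p'],2),np.round(m['position']),np.round(at_z(C,m['position'],.015),3)) for m in manip.recognise(c,'bead3')])"
```

```text
TILT -5.0 cost 88.98618240022917 scene jug_spout -5(2.2) scene jug -5(2.5) top jug_spout 23(0.7) top jug 4(1.1) wrist jug_spout -5(33.0) wrist jug 0(0.3) 
t 86.6 tcp [0.4236 0.044  0.0161] F [-4.6 -4.7 10.7] 0.13594201613781992
wrist [(0.53, array([288., 141.]), array([0.485, 0.051, 0.015]))]
scene []
```

```bash
python3 -c "
import cv2,numpy as np
im=cv2.imread('pics/w20.png'); hsv=cv2.cvtColor(im,cv2.COLOR_BGR2HSV)
m=((hsv[...,1]>110)&(hsv[...,0]<25)).astype(np.uint8)
print(im[120:165:9,265:315:10].tolist())
n,l,s,c=cv2.connectedComponentsWithStats(m[0:260,120:450])
print([(x[:5].tolist(),y.round().tolist()) for x,y in zip(s,c) if x[4]>80])"
```

```text
[[[150, 166, 174], [149, 166, 175], [150, 166, 175], [147, 164, 175], [149, 165, 174]], [[149, 167, 174], [150, 164, 175], [149, 167, 176], [152, 169, 177], [151, 167, 176]], [[150, 166, 175], [148, 165, 174], [151, 168, 176], [149, 167, 177], [148, 163, 174]], [[150, 169, 177], [147, 165, 174], [151, 166, 175], [149, 168, 175], [149, 168, 176]], [[149, 166, 173], [150, 168, 177], [150, 165, 175], [148, 163, 174], [147, 164, 171]]]
[([0, 0, 330, 260, 85786], [165.0, 129.0])]
```

The jug stands upright on the table, empty (no brown pixels inside). I'll regrip firmly, and check the bare coaster's position.

Call:
step_arm --targets "0 0 -1 0; 0 0 -1 0; 0 0 -1 0; 0 0 -1 0" --gripper 0.8

```text
t: 87.7
tcp_pos: [0.4254, 0.0442, 0.0168]
tool_rot: [0.997, 0.077, 0.009, -0.018]
force: [-0.1, -1.0, 0.4]
finger_gap: 0.199
gripper_force: 0.0
```

Call:
step_arm --targets "0 0 0 0; 0 0 0 0; 0 0 0 0; 0 0 0 0; 0 0 0 0; 0 0 -10 0; 0 0 -30 0; 0 0 -50 0; 0 0 -60 0; 0 0 -60 0; 0 0 -60 0" --gripper 1 --squeeze 100

```text
t: 88.8
tcp_pos: [0.424, 0.0421, 0.0769]
tool_rot: [0.997, 0.077, 0.009, -0.018]
force: [0.5, -0.7, -3.8]
finger_gap: 0.121
gripper_force: 97.6
```

```bash
python3 -c "
from h import *
jt(35)
for c in ('top','scene'):
  C,_=snap(c,c+'21.png')
  for m in manip.masks_of(c,'coaster'):
    ys,xs=np.nonzero(m['pixels']); (x,y),_,_=cv2.fitEllipse(cv2.findContours(m['pixels'].astype(np.uint8),0,1)[0][0]) if len(xs)>100 else ((0,0),0,0)
    print(c,round(m['p'],2),np.round(m['position']),np.round(at_z(C,(x,y),.006),4))
s=manip.sense(); Rm=R.from_quat(s['tool_rot']).as_matrix(); print(Rm.round(3))
for P in ([.4825,.2442,.09],): print(rel(P))
"
```

```text
TILT 3.0000000000000004 cost 99.47791929819648 scene jug_spout 5(0.6) scene jug -1(4.3) top jug_spout 9(2.2) top jug 0(1.3) wrist jug_spout -5(33.0) wrist jug -1(0.2) 
t 88.8 tcp [0.424  0.0421 0.0769] F [ 0.5 -0.7 -3.8] 0.12092350818076945
top 0.71 [178. 234.] [0.4598 0.4254 0.006 ]
top 0.69 [231. 201.] [0.5558 0.252  0.006 ]
top 0.69 [172. 279.] [0.3139 0.4479 0.006 ]
scene 0.93 [325. 222.] [0.5646 0.2474 0.006 ]
scene 0.88 [368. 190.] [0.469  0.4224 0.006 ]
scene 0.67 [356. 156.] [0.323 0.445 0.006]
scene 0.43 [257. 197.] [0.4186 0.0716 0.006 ]
[[ 0.988  0.153  0.015]
 [ 0.152 -0.988  0.037]
 [ 0.021 -0.034 -0.999]]
[  88.6 -191.3   -4.7]
```

Call:
step_arm --targets "15 -30 -4 0; 30 -62 -5 0; 45 -95 -5 0; 60 -128 -5 0; 74 -158 -5 0; 84 -178 -5 0; 87 -186 -5 0; 87 -186 10 0; 87 -186 28 0; 87 -186 44 0; 87 -186 54 0; 87 -186 54 0"

```text
t: 90.65
tcp_pos: [0.4813, 0.2401, 0.0299]
tool_rot: [0.997, 0.076, 0.007, -0.018]
force: [-1.4, -0.5, -2.6]
finger_gap: 0.123
gripper_force: 97.9
```

Call:
step_arm --targets "0 0 2 0; 0 0 4 0; 0 0 6 0; 0 0 6 0; 0 0 6 0"

```text
t: 91.15
tcp_pos: [0.4829, 0.2412, 0.0255]
tool_rot: [0.997, 0.077, 0.009, -0.018]
force: [0.2, -0.9, -2.5]
finger_gap: 0.13
gripper_force: 97.9
```

Not in firm contact yet, so I'll ease down the last few millimetres.

Call:
step_arm --targets "0 0 1 0; 0 0 2 0; 0 0 3 0; 0 0 3 0; 0 0 3 0"

```text
t: 91.65
tcp_pos: [0.4827, 0.2414, 0.0232]
tool_rot: [0.997, 0.077, 0.009, -0.018]
force: [-2.4, 0.7, 4.9]
finger_gap: 0.127
gripper_force: 99.1
```

```bash
python3 -c "
from h import *
jt(35)"
```

```text
Traceback (most recent call last):
  File "h.py", line 55, in jt
    C,_=snap(c)
        ~~~~^^^
  File "h.py", line 21, in snap
    C=cam(name); im=manip.snapshot(name)
                    ~~~~~~~~~~~~~~^^^^^^
ValueError: 200 camera calls are used up
```

Call:
step_arm --targets "0 0 1 0; 0 0 2 0; 0 0 2 0"

```text
t: 91.95
tcp_pos: [0.4825, 0.2416, 0.0227]
tool_rot: [0.997, 0.077, 0.01, -0.018]
force: [-5.9, -1.5, 17.3]
finger_gap: 0.122
gripper_force: 100.7
```

Call:
step_arm --targets "0 0 -2 0; 0 0 -2 0; 0 0 -2 0; 0 0 -2 0" --gripper 0.7

```text
t: 92.35
tcp_pos: [0.4829, 0.2412, 0.022]
tool_rot: [0.997, 0.076, 0.009, -0.018]
force: [0.6, 0.3, -0.2]
finger_gap: 0.297
gripper_force: 0.0
```

Call:
step_arm --targets "0 0 -15 0; 0 0 -35 0; 0 0 -60 0; 0 0 -90 0; 0 0 -120 0; 0 0 -150 0; 0 0 -180 0; 0 0 -180 0; 0 0 -180 0"

```text
t: 93.25
tcp_pos: [0.4801, 0.2346, 0.2023]
tool_rot: [0.997, 0.077, 0.009, -0.018]
force: [0.3, -0.7, -0.2]
finger_gap: 0.3
gripper_force: 0.0
```

Run:
```python
from h import *
ex=np.array([.9866,.1633,0]);ey=np.array([-.1633,.9866,0]);B=np.array([.558,-.1885,0])
c=manip.get_calibration("wrist"); f=210/np.tan(np.radians(c["fov_y"])/2)
T=np.eye(4); T[:3,:3]=R.from_quat([.997,.077,.009,-.018]).as_matrix(); T[:3,3]=[.5475,-.1239,.2428]
C=(c,f,T@np.array(c["tool_from_camera"]))
for p in [(298,118),(264,170),(304,187)]:
    P=at_z(C,p,.024)-B; print(p,np.round([P@ex,P@ey],3))
# jug interior in last wrist picture: any saturated brown?
im=cv2.imread("pics/w20.png"); hsv=cv2.cvtColor(im,cv2.COLOR_BGR2HSV)
m=((hsv[...,1]>110)&(hsv[...,0]<25)); print("brown px rows0-290 cols 60-500:",m[:290,60:500].sum())
# scene21: bead-brown candidates outside known things
im=cv2.imread("pics/top21.png"); hsv=cv2.cvtColor(im,cv2.COLOR_BGR2HSV)
ct=manip.get_calibration("top"); Ct=(ct,210/np.tan(np.radians(ct["fov_y"])/2),np.array(ct["extrinsics"]))
m=((hsv[...,1]>130)&(hsv[...,0]<16)&(hsv[...,2]<170)).astype(np.uint8)
n,l,s,cc=cv2.connectedComponentsWithStats(m)
for x,y in zip(s[1:],cc[1:]):
    if 10<x[4]<120: print(x[4],y.round(),at_z(Ct,y,.009).round(3), "box",[((at_z(Ct,y,.024)-B)@e).round(3) for e in (ex,ey)])
```

```text
(298, 118) [0.064 0.056]
(264, 170) [0.01  0.092]
(304, 187) [-0.008  0.05 ]
brown px rows0-290 cols 60-500: 9825
13 [124. 101.] [0.881 0.615 0.009] box [np.float64(0.444), np.float64(0.735)]
40 [110. 105.] [0.867 0.662 0.009] box [np.float64(0.438), np.float64(0.783)]
12 [170. 103.] [0.874 0.465 0.009] box [np.float64(0.413), np.float64(0.59)]
16 [185. 105.] [0.867 0.415 0.009] box [np.float64(0.398), np.float64(0.543)]
13 [216. 107.] [0.862 0.316 0.009] box [np.float64(0.377), np.float64(0.446)]
13 [175. 107.] [0.86  0.449 0.009] box [np.float64(0.397), np.float64(0.577)]
13 [207. 106.] [0.866 0.345 0.009] box [np.float64(0.385), np.float64(0.474)]
36 [101. 114.] [0.837 0.687 0.009] box [np.float64(0.413), np.float64(0.813)]
54 [105. 126.] [0.797 0.674 0.009] box [np.float64(0.372), np.float64(0.806)]
20 [ 61. 150.] [0.721 0.813 0.009] box [np.float64(0.32), np.float64(0.955)]
22 [ 49. 152.] [0.714 0.855 0.009] box [np.float64(0.32), np.float64(0.997)]
11 [ 66. 158.] [0.692 0.797 0.009] box [np.float64(0.289), np.float64(0.944)]
108 [458. 162.] [ 0.693 -0.456  0.009] box [np.float6
[... 380 characters left out ...]
4  0.009] box [np.float64(0.007), np.float64(-0.014)]
12 [389. 199.] [ 0.573 -0.234  0.009] box [np.float64(0.006), np.float64(-0.044)]
29 [553. 201.] [ 0.574 -0.768  0.009] box [np.float64(-0.079), np.float64(-0.564)]
13 [126. 204.] [0.548 0.592 0.009] box [np.float64(0.115), np.float64(0.767)]
39 [361. 208.] [ 0.543 -0.145  0.009] box [np.float64(-0.008), np.float64(0.048)]
17 [366. 217.] [ 0.517 -0.161  0.009] box [np.float64(-0.037), np.float64(0.037)]
34 [555. 297.] [ 0.268 -0.762  0.009] box [np.float64(-0.376), np.float64(-0.509)]
19 [ 45. 326.] [0.164 0.838 0.009] box [np.float64(-0.22), np.float64(1.069)]
17 [ 24. 332.] [0.143 0.907 0.009] box [np.float64(-0.229), np.float64(1.139)]
```

```bash
python3 -c "
from station import manip
print(manip.sign_off())"
```

```text
the job is handed in; nothing more can be done
None
```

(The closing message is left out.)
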